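Gauge a rosewood paperweight with the bench micrometer

ROBOT

A 7-joint arm with a two-finger parallel gripper is mounted at the origin on the work surface. World frame = base frame: x ahead of the robot, y to its left, z up, the work surface at z = 0. Lengths are in m, angles in rad, forces in N, time in s.
With the tool pointing down it reaches from about 0.425 to 0.875 m from the base axis. Payload 8.4 kg.
Tool frame: the origin (TCP) lies where the fingers leave the gripper's body, on its centre line; the fingertips stand 73 mm ahead of it and the grasp point (between the pads) lies 54 mm ahead of it (env.pinch_z is the distance from the TCP to the grasp point, in m); z points along the fingers, x is the direction in which the jaws open and shut, and the axes are right-handed (so a half turn about z gives the same grasp; the last joint's range is limited). The gripper opens to 85 mm and grips with 20 to 120 N. Pads are 22 mm wide; open, the fingers measure 114 mm over their backs; the gripper's body (76 mm by 85 mm) begins 54 mm behind the grasp point. The pads swing forward as they close: fully open they stand 13 mm farther back than shut.
Start: joints at [1.04, 0.333, 0.04, 1.465, -0.013, 1.343, -0.059], TCP at [0.272, -0.59, 0.304] pointing down, gripper open.
Joint ranges: [-2.58, 2.58], [-0.38, 2.09], [-1.3, 1.39], [0.25, 2.4], [-1.5, 4.64], [0.08, 2.09], [-2.65, 2.65]. Speed limits (rad/s): [2.22, 2.22, 2.79, 2.79, 3.14, 3.14, 3.14].

INTERFACE

Orientations are given as a unit quaternion [x, y, z, w].
In Python, from plant import telemetry, viewer, env gives the robot as it stands.
- The arm moves only by the tool send_rows, never from a script. Its argument "series" is a list that holds one entry, the list of rows, each a list of 7 numbers: the finger opening in mm, from 0 to 85.4, then the shift along the tool's x, y, z in mm, then the turn, a rotation vector about the tool's x, y, z in degrees. A call has 1 to 20 rows; each row is the pose to reach, as a shift and turn from the pose measured when the call began, along the tool's axes at that moment; what a row does not reach only later rows make up. A row lasts 1/12 s, in which the tool goes at most 41.7 mm and 7.16 degrees, less where a joint would pass 70% of its speed; a pose out of reach is approached as far as the arm can. A call with a gripper value outside its range is refused whole. The fingers move at their own pace and stop on an object; "newtons" is the grip in N (left out, the last holds). Time passes only in rows, so rows that repeat a pose let the fingers close. It gives the time, the measured TCP pose, the force and the opening at its end, in the units of the state.
- telemetry.read_state(): the state, without advancing time (a new reading comes with each control period).
- viewer.read_camera(name): name is "scene" or "side" or "wrist"; returns a dict with "frame" (480x640x3 uint8, red, green, blue), "vfov" (degrees; the focal length in pixels is half the picture's height over the tangent of half this angle, whatever the lens; pixels are square), "cx", "cy" (the principal point, pixels), "R" (3x3) and "t" (3): a world point X has camera coordinates R X + t. Camera axes: x right, y down, z forward; pixel columns grow to the right and rows downward; lengths in m; the calibration is good to about 2 mm. A picture is of the moment at which its call begins. There is no depth.
- env.close_job(): hands the job in, once; it reports no verdict.
The state is a dict: "time_s": time; "q": joint angles; "joint_velocities": joint speeds; "effort": joint torques, N m; "tool_pos": TCP position; "ee_rot": TCP orientation; "contact_force": force on the tool from outside, world axes, zero at the start; "ft_torque": the same for the moment, N m; "grip_width": finger opening in m.
Only numpy, scipy, OpenCV 4.12 (cv2) and the standard library are available. Lean on these libraries where they do the work, as an engineer would, in place of code of your own. Each camera call takes 0.05 s, during which the arm holds its last target.

TASK

Lay the plain dark rosewood paperweight on the bed of the bench micrometer and slide it in lengthwise under the spindle until you feel it fully home, end against the end stop and long side flush with the fence, without ramming it, and let go. Then turn the ratchet on top of the micrometer clockwise with a light grip, following it down without leaning on it, until the spindle bears on the wood and the ratchet slips; let it slip about a quarter turn and leave the paperweight clamped. Leave the other things on the desk alone.

Things in the scene. Friction and masses are not known exactly. Their poses are not given: they have to be found in the camera images.
- bar: The paperweight to gauge: plain dark rosewood bar, 160 mm long, 28 mm wide, 15 to 18 mm thick (hand planed: the exact thickness is what the micrometer is to find), about 75 g, lying flat on the desk. Origin: centre of its underside; x along its length, z up. The two ends are alike.
- stand: Bench micrometer on a green cast stand, fixed to the desk. Origin: on the vertical spindle axis, at desk level; x points back to the column, z up. Column 90 mm behind the axis; column and arm stay below 150 mm. Above the bed: arm from 96 mm, 15 mm sleeve from 88 mm, then the spindle.
- home (a point): Point on the bed where the bar's origin lies when the bar is fully home: 50 mm in front of the spindle axis (-x of the stand), on the bed surface; axes as the stand's. The bar goes in from the front, along x; when home, 62 mm of it stands out in front of bed and casting, free on both sides for the fingers.
- stop: Dark steel end stop across the back of the bed, 12 mm high, 44 mm wide; its origin is the stand's, its face is 30 mm behind the spindle axis and looks forward (-x of the stand).
- fence: Dark steel side fence along the bed, 9 mm high; its origin is the stand's, its face is 14 mm to the left (+y of the stand) of the spindle axis and looks to -y; it runs from 60 mm in front to 20 mm behind the axis.
- spindle: Steel spindle, 8 mm thick, vertical; it does not turn but goes straight down as the thimble is turned. Origin: centre of its lower (measuring) face, which starts 19 to 21 mm above the bed, so the bar can only be slid in under it close to the bed.
- ratchet_top (a point): Centre of the top face of the ratchet, the dark knurled sleeve on top of the micrometer: 22 mm in diameter, 30 mm tall, gripped from above by its sides. Clockwise seen from above it takes the thimble along; spindle, thimble and ratchet then all go down together, 10 mm a turn, so a hand holding it must follow it down. At 0.03 N m it slips on the thimble.
- ratchet (a joint): How far the ratchet has slipped on the thimble, rad, clockwise seen from above; 0 at the start. It grows only while the ratchet turns and the thimble does not.
- light_bar: Pale paperweight with two brass lines, 160 x 28 x 17 mm; leave alone. Origin: centre of its underside.
- inkstone: Round black lidded inkstone, 94 mm in diameter, 31 mm high; leave alone. Origin: centre of its underside.
- paste_dish: White and blue porcelain seal-paste dish, 58 mm in diameter, 33 mm high; leave alone. Origin: centre of its underside.
- ink_box: Yellow card box, 45 x 35 x 110 mm, upright; leave alone. Origin: centre of its underside.
- sanding_block: Cork sanding block, 90 x 45 x 30 mm, with a red underside; leave alone. Origin: centre of its underside.
- seal: Pale stone seal, 26 x 26 x 65 mm, upright; leave alone. Origin: centre of its underside.
- thimble: Bright graduated thimble, 17.6 mm in diameter, 50 mm tall, just under the ratchet; not to be gripped, since it does not slip. Its origin is that of the spindle. A slipping ratchet alone clamps with 11 to 15 N; a hand pressing down on it adds to that. Red marks on thimble and ratchet are in line at the start and part as it slips. Turned back, the ratchet unscrews the spindle.
- bed: Flat ground steel bed of the stand, its surface 45 mm above the desk, 100 mm wide, from 68 mm in front of the spindle axis (-x of the stand) to 60 mm behind it. Its origin is the stand's.
Things that resemble listed ones, but are neither listed nor needed, are in the scene too. Leave any turquoise look-alike of the bar alone.

How it is judged:
On the way, in this order (a step that is already met when the one before it is completed fails the run):
1. the end of the paperweight bears against the end stop (contact force between bar and stop above 1 N).
2. the paperweight lies home on the bed, against the stop and fence, let go, the spindle still clear of it (x of bar in the frame of home between -0.0015 and 0.0015 m and y of bar in the frame of home between -0.0015 and 0.0015 m and z of bar in the frame of home below 0.0015 m and angle between the x axis of bar and the x axis of stand, either way round below 0.03 rad and contact force between each of the fingers, spindle and bar below 0.1 N), for 0.2 s.
3. the spindle has come down on the paperweight (contact force between spindle and bar above 1.5 N).
4. the ratchet slips on the clamped paperweight (contact force between spindle and bar above 3 N and value of joint ratchet above 1 rad), for 0.1 s.
At the end, for the whole second after the job is handed in: The bar is flat on the bed, within 1.5 mm of home along and across the bed and within 0.03 rad of its direction; the spindle presses it with more than 3 N; the ratchet has slipped 1.0 to 2.2 rad in all (about a quarter turn); the bar is at rest (all of step 4 and x of bar in the frame of home between -0.0015 and 0.0015 m and y of bar in the frame of home between -0.0015 and 0.0015 m and z of bar in the frame of home below 0.0015 m and angle between the x axis of bar and the x axis of stand, either way round below 0.03 rad and value of joint ratchet below 2.2 rad and linear speed of bar below 0.01 m/s); the robot touches nothing.
It fails at once if the spindle presses the paperweight with more than 25 N (contact force between spindle and bar above 25 N).
It fails at once if the paperweight is rammed against the end stop or the fence with more than 20 N (contact force between bar and stop above 20 N or contact force between bar and fence above 20 N).
It fails at once if the paperweight is pressed on the bed with more than 25 N (contact force between bar and bed above 25 N).
It fails at once if another thing on the desk is moved more than 15 mm (distance of any of light_bar, inkstone, paste_dish, ink_box, sanding_block, seal from where it was at the start of the episode above 0.015 m).
It also fails if it takes over 72 s, if anything falls off the work surface, if the arm or the gripper's body presses on something with over 40 N, if the wrist force passes 120 N, or if a joint passes its speed limit or range.

## Working session

There is one attempt and no reset: what is moved stays moved. The work goes in short steps, Python scripts to look and compute and a tool call to move; the robot and the scene stay as the last step left them, time stands still between calls to the robot, and variables do not carry over. Pictures are saved under pics/ and viewed, and the job is handed in when it is done.

Besides the shell and the picture viewer there is one more tool, called after ">>>" as name(argument=value, ...), one argument or row to a line, values as JSON. send_rows: Moves the arm, as the interface text tells. Its arguments: {"type":"object","properties":{"series":{"type":"array"},"newtons":{"type":"number"}},"required":["series"]}

```bash
mkdir -p pics; ls
python3 - <<'E'
from plant import telemetry, viewer, env
import cv2,json
s=telemetry.read_state();print(s)
for n in("scene","side","wrist"):
    c=viewer.read_camera(n);cv2.imwrite(f"pics/{n}0.png",c["frame"][:,:,::-1]);print(n,c["vfov"],c["cx"],c["cy"],c["R"],c["t"])
E
```

```text
pics
{'time_s': 0.0, 'q': array([ 1.03980189,  0.33390274,  0.03987293,  1.46627468, -0.01340877,
        1.3433152 , -0.05852602]), 'joint_velocities': array([-0.00121919,  0.00060549, -0.00078613,  0.00026973,  0.00103668,
        0.00025174, -0.00131902]), 'effort': array([ 1.73808203e-03, -6.58536887e+01,  1.36664171e+00, -4.05564308e+01,
        1.69389287e-02,  1.26528548e-02, -8.35679600e-06]), 'tool_pos': array([ 0.27186481, -0.59003462,  0.30302477]), 'ee_rot': array([ 8.42157910e-01, -5.39230365e-01, -7.14127093e-04, -3.96823168e-04]), 'contact_force': array([-0.38143638,  0.06425792,  0.02499765]), 'ft_torque': array([0.01022826, 0.0676199 , 0.02006452]), 'grip_width': 0.08515601580363844}
scene 49.633369906736306 310.0184922605974 230.8974134065557 [[ 0.86414924  0.50320404  0.0056389 ]
 [ 0.35264011 -0.59751671 -0.72015189]
 [-0.359014    0.6243072  -0.69379353]] [-0.4957632  -0.06140579  1.36066471]
side 42.44952630332676 327.3090538416711 232.05043408012207 [[-0.96989758 -0.243417   -0.00684473]
 [-0.15143885  0.62494461 -0.76583974]
 [ 0.19069599 -0.74174955 -0.64299506]] [0.53842915 0.20487067 1.36213967]
wrist 64.63702148833855 322.15970664417614 239.23842696630476 [[ 0.41896092 -0.90800229 -0.00189605]
 [-0.86653985 -0.40045183  0.29790439]
 [-0.27125714 -0.12316729 -0.95459383]] [-0.64859243 -0.04017452  0.38123146]
```

View pics/scene0.png

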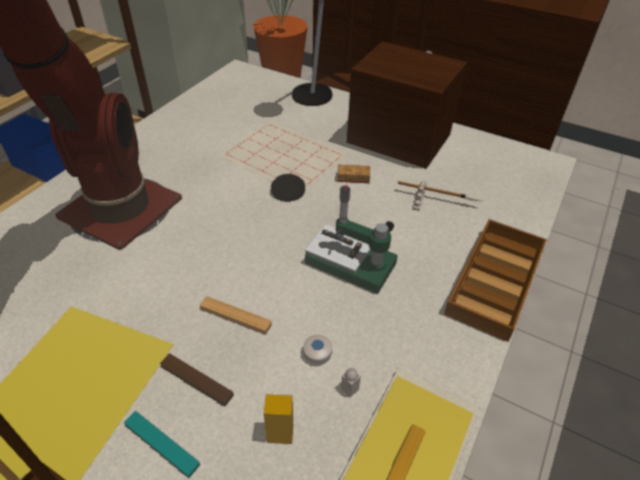

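View pics/side0.png

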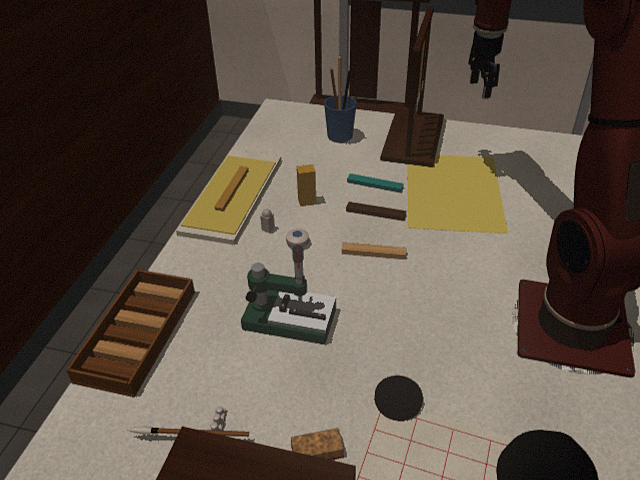

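View pics/wrist0.png

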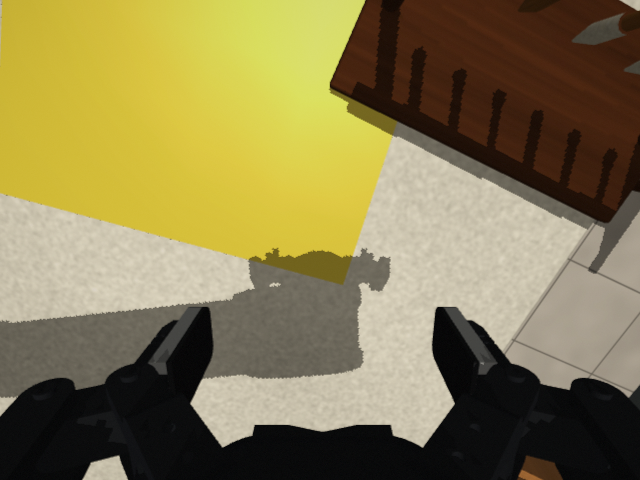

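```bash
cat > h.py <<'E'
import numpy as np,cv2
from plant import telemetry, viewer, env
from scipy.spatial.transform import Rotation as Ro
class Cam:
    def __init__(s,n):
        c=viewer.read_camera(n);s.im=np.ascontiguousarray(c["frame"][:,:,::-1]);s.R=np.array(c["R"]);s.t=np.array(c["t"]);s.cx=c["cx"];s.cy=c["cy"];s.f=240/np.tan(np.radians(c["vfov"])/2)
    def ray(s,u,v):
        d=s.R.T@np.array([(u-s.cx)/s.f,(v-s.cy)/s.f,1]);return -s.R.T@s.t,d
    def onz(s,u,v,z):
        o,d=s.ray(u,v);return o+d*(z-o[2])/d[2]
    def px(s,X):
        p=(s.R@np.asarray(X,float).T).T+s.t;return p[...,:2]/p[...,2:]*s.f+[s.cx,s.cy]
    def crop(s,u0,v0,u1,v1,k,fn):
        cv2.imwrite(fn,cv2.resize(s.im[v0:v1,u0:u1],None,fx=k,fy=k,interpolation=cv2.INTER_CUBIC))
def tri(c1,p1,c2,p2):
    o1,d1=c1.ray(*p1);o2,d2=c2.ray(*p2)
    a=np.linalg.lstsq(np.c_[d1,-d2],o2-o1,rcond=None)[0]
    A=o1+d1*a[0];B=o2+d2*a[1];return (A+B)/2,np.linalg.norm(A-B)
E
python3 - <<'E'
from h import *
a=Cam("scene");b=Cam("side")
a.crop(140,330,260,420,6,"pics/c1.png");a.crop(290,180,410,300,5,"pics/c2.png");b.crop(230,220,350,350,5,"pics/c3.png");b.crop(330,160,430,270,6,"pics/c4.png")
E
```

```text
(no output)
```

View pics/c1.png

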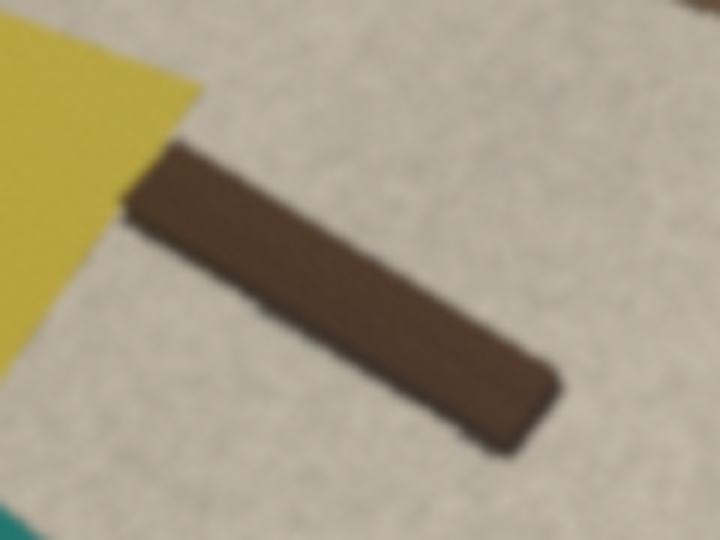

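View pics/c2.png

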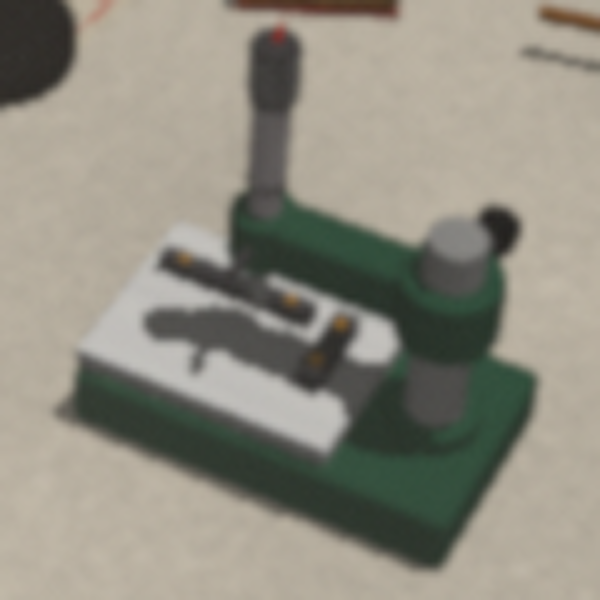

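View pics/c3.png

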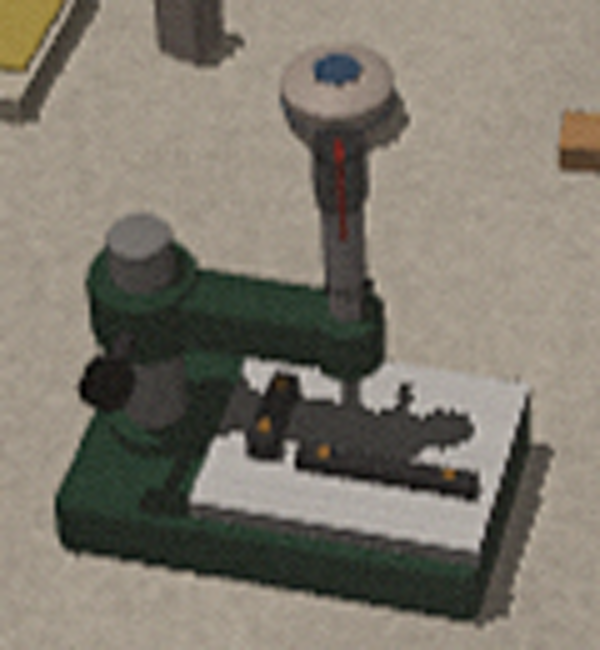

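View pics/c4.png

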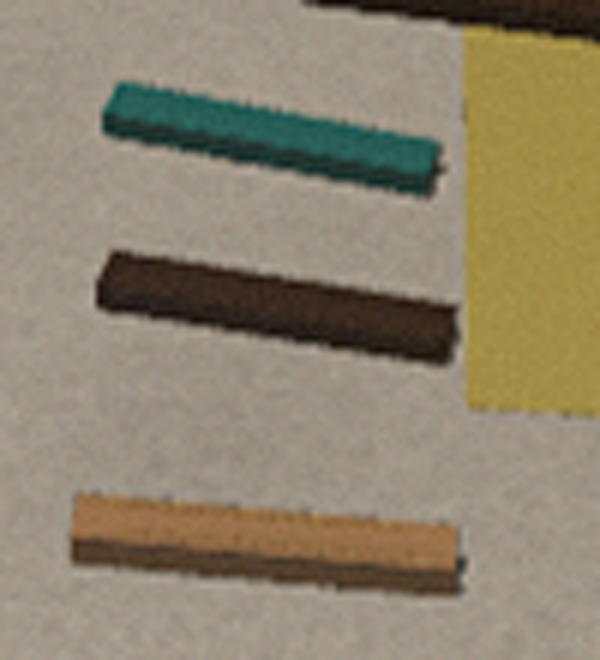

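```bash
cat > fit.py <<'E'
from h import *
from scipy.optimize import least_squares
def fit(obs,p0):
    # obs: list (cam, local xyz, px)
    def r(p):
        M=Ro.from_euler('z',p[2]).as_matrix();o=[]
        for c,l,q in obs: o.append(c.px(M@np.array(l)+[p[0],p[1],0])-q)
        return np.concatenate(o)
    s=least_squares(r,p0,loss='soft_l1');return s.x,r(s.x).reshape(-1,2)
E
python3 - <<'E'
from fit import *
a=Cam("scene");b=Cam("side")
A=lambda u,v:np.array([290+u/5,180+v/5]);B=lambda u,v:np.array([230+u/5,220+v/5])
o=[(a,(-.068,-.05,.045),A(80,350)),(a,(-.068,.05,.045),A(185,225)),(a,(.06,-.05,.045),A(330,460)),(a,(-.06,.014,.054),A(165,262)),(a,(.02,.014,.045),A(305,322)),(a,(.03,-.022,.045),A(300,380)),
(b,(-.068,.05,.045),B(478,555)),(b,(-.068,-.05,.045),B(527,383)),(b,(.06,.05,.045),B(190,505))]
g=a.onz(*A(250,270),.06);print(g)
p,r=fit(o,[g[0],g[1],-.5]);print(p,r.round(1).tolist())
print("ratchet top",tri(a,A(275,38),b,B(341,142)))
C=lambda u,v:np.array([140+u/6,330+v/6]);D=lambda u,v:np.array([330+u/6,160+v/6])
z=.0165
tops=[a.onz(*C(*q),z) for q in((178,142),(125,200),(505,445),(558,380))];print(np.round(tops,4))
tb=[b.onz(*D(*q),z) for q in((112,252),(100,285),(458,305),(450,340))];print(np.round(tb,4))
for n,q in dict(light=(236,314),teal=(161,442),dish=(317,348),seal=(350,385),box=(279,400)).items():print(n,a.onz(*q,.02).round(3))
E
```

```text
[0.5678636  0.14797577 0.06      ]
[0.58334193 0.13051677 0.02407338] [[-0.1, -1.2], [-1.0, -2.1], [0.4, -2.9], [-0.9, -2.1], [1.5, 0.4], [-0.3, 0.2], [-0.2, -1.7], [-0.0, -0.9], [-1.0, -1.5]]
ratchet top (array([0.58087944, 0.13048479, 0.21640381]), np.float64(0.00012037723750790622))
[[ 0.4173 -0.2816  0.0165]
 [ 0.4171 -0.3069  0.0165]
 [ 0.5745 -0.313   0.0165]
 [ 0.5756 -0.2874  0.0165]]
[[ 0.5704 -0.3003  0.0165]
 [ 0.5703 -0.2752  0.0165]
 [ 0.4122 -0.2985  0.0165]
 [ 0.4119 -0.2728  0.0165]]
light [ 0.475 -0.139  0.02 ]
teal [ 0.524 -0.425  0.02 ]
dish [ 0.662 -0.125  0.02 ]
seal [ 0.756 -0.164  0.02 ]
box [ 0.658 -0.257  0.02 ]
```

Run:
```python
from fit import *
a=Cam("scene");b=Cam("side");w=Cam("wrist")
C=lambda u,v:np.array([140+u/6,330+v/6]);D=lambda u,v:np.array([330+u/6,160+v/6])
print(tri(a,C(505,445),b,D(112,252)),tri(a,C(125,200),b,D(458,305)))
A=lambda u,v:np.array([290+u/5,180+v/5]);B=lambda u,v:np.array([230+u/5,220+v/5])
print(tri(a,A(80,350),b,B(527,383)),tri(a,A(185,225),b,B(478,555)))
print(a.px(np.array([0,0,0])),b.px(np.array([0,0,0])))
s=telemetry.read_state()
# light bar far corners
a.crop(190,285,290,345,8,"pics/c5.png")
# yellow mat corner seen in scene(172,348?) side(497?) 
b.crop(440,20,540,120,6,"pics/c6.png"); print(b.px(s["tool_pos"]+[0,0,-.073]))
b.crop(400,150,515,240,6,"pics/c7.png");a.crop(40,300,180,400,5,"pics/c8.png")
```

```text
(array([ 0.57198629, -0.31017882,  0.00913455]), np.float64(0.00105120427272002)) (array([ 0.4132644 , -0.30501451,  0.01103954]), np.float64(0.0011041107566747226))
(array([0.51679211, 0.07846758, 0.04166065]), np.float64(0.0004158449475618699)) (array([0.51524765, 0.17888833, 0.03888315]), np.float64(0.0030778974004467977))
[120.91506768 207.47485012] [571.57928259 324.9945223 ]
[478.48920884  93.45768025]
```

View pics/c6.png

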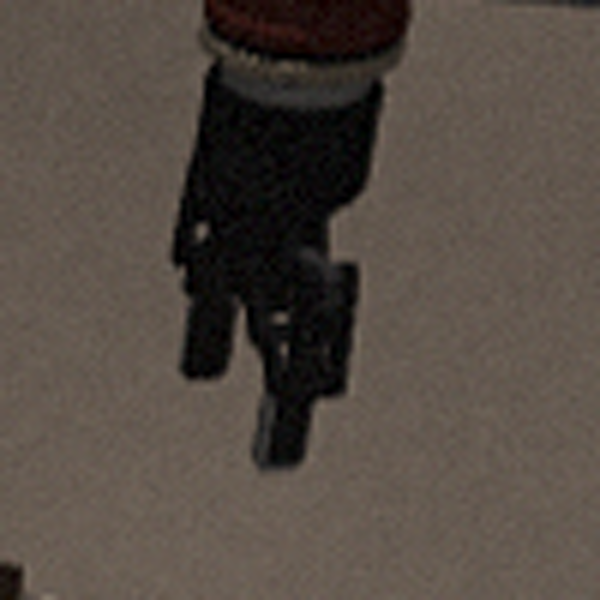

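View pics/c5.png

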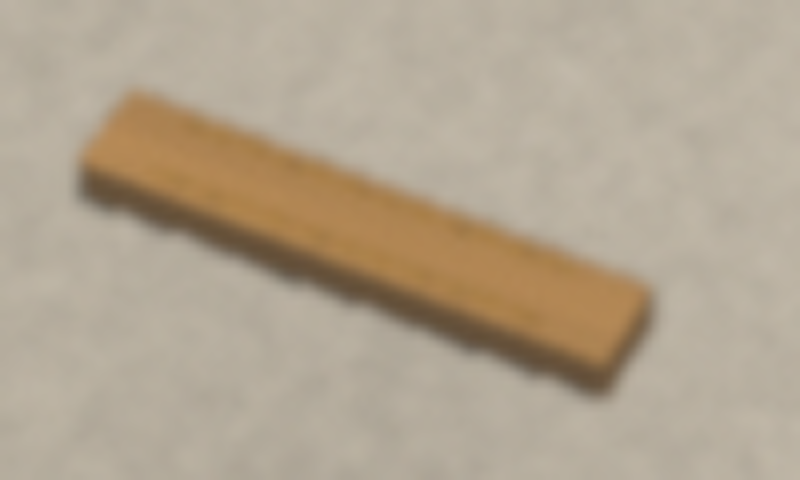

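```bash
cat >> h.py <<'E'
def delta(pos,yaw):
    """target TCP pos, yaw (deg) of tool x in world, tool straight down"""
    s=telemetry.read_state();R0=Ro.from_quat(s["ee_rot"]);c,d=np.cos(np.radians(yaw)),np.sin(np.radians(yaw))
    R1=Ro.from_matrix(np.array([[c,d,0],[d,-c,0],[0,0,-1]]))
    print("t",round(s["time_s"],2),"shift",(R0.inv().apply(np.array(pos)-s["tool_pos"])*1000).round(1),"turn",np.degrees((R0.inv()*R1).as_rotvec()).round(2),"F",s["contact_force"].round(2),"grip",round(s["grip_width"]*1000,1))
E
python3 - <<'E'
from h import *
delta([.43,-.291,.22],-91.5)
w=Cam("wrist");s=telemetry.read_state();R0=Ro.from_quat(s["ee_rot"]).as_matrix()
print("cam in tool",R0.T@(-w.R.T@w.t-s["tool_pos"]),R0.T@w.R.T)
E
```

```text
t 0.5 shift [-205.7 -268.8   83.9] turn [0.000e+00 1.000e-02 2.624e+01] F [ 0.23 -0.47 -0.96] grip 85.6
cam in tool [-0.00052765 -0.07553232 -0.07152353] [[ 9.99999797e-01  5.47005190e-04 -3.26253247e-04]
 [-4.25042972e-04  9.54637310e-01  2.97770760e-01]
 [ 4.74335673e-04 -2.97770561e-01  9.54637349e-01]]
```

Candidates in scene view: dark brown bar (197,379), pale/orange bar with lines (236,314), turquoise bar (161,442), bar on the yellow pad (406,455). The plain dark one is at (197,379), confirmed in the crop c1 (uniform dark brown, no lines). In the scene view the stand is at about (350,255).

>>> send_rows(
  series=[
    [[85, -100, -135, 40, 0, 0, 13], [85, -206, -269, 80, 0, 0, 26.2], [85, -206, -269, 84, 0, 0, 26.2], [85, -206, -269, 84, 0, 0, 26.2], [85, -206, -269, 84, 0, 0, 26.2], [85, -206, -269, 84, 0, 0, 26.2], [85, -206, -269, 84, 0, 0, 26.2], [85, -206, -269, 84, 0, 0, 26.2], [85, -206, -269, 84, 0, 0, 26.2], [85, -206, -269, 84, 0, 0, 26.2], [85, -206, -269, 84, 0, 0, 26.2], [85, -206, -269, 84, 0, 0, 26.2]],
  ],
)

```text
time_s: 1.55
tool_pos: [0.4297, -0.2918, 0.2203]
ee_rot: [-0.698, 0.716, -0.0, -0.0]
contact_force: [-0.4, 0.3, 0.8]
grip_width: 0.0849
```

Run:
```python
from h import *
delta([.43,-.291,.22],-91.5)
w=Cam("wrist");cv2.imwrite("pics/w1.png",w.im)
```

```text
t 1.55 shift [-0.8 -0.3  0.3] turn [-0.01 -0.04 -0.02] F [-0.41  0.31  0.76] grip 84.9
```

View pics/w1.png

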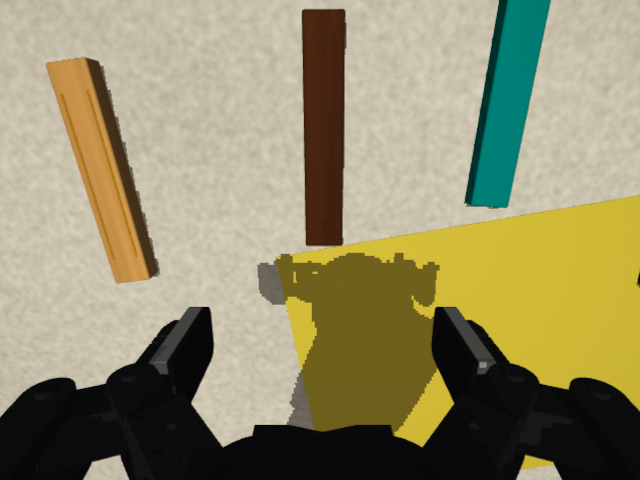

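The plain dark bar spans (303,10)-(342,245) in the wrist view; pale one with two lines on the left, turquoise on the right.

Run:
```python
from h import *
w=Cam("wrist")
for q in((306,245),(342,245),(303,10),(345,10)):print(w.onz(*q,.0165).round(4))
g=cv2.cvtColor(w.im,cv2.COLOR_BGR2HSV)
m=((w.im.max(2)<110)).astype(np.uint8);m[:, :290]=0;m[:,360:]=0;m[246:]=0
n,l,st,ce=cv2.connectedComponentsWithStats(m);k=1+st[1:,4].argmax();c=cv2.findContours((l==k).astype(np.uint8),0,2)[0][0]
P=np.array([w.onz(*q,.0165)[:2] for q in c[:,0]],np.float32);print(cv2.minAreaRect(P*1000))
```

```text
[ 0.4147 -0.2792  0.0165]
[ 0.414  -0.3067  0.0165]
[ 0.5729 -0.2836  0.0165]
[ 0.5722 -0.3105  0.0165]
((493.77069091796875, -294.4454650878906), (28.28787612915039, 158.88819885253906), 88.68737030029297)
```

Run:
```python
from h import *
delta([.4457,-.2933,.0755],-91.4)
```

```text
t 1.65 shift [  0.6 -16.2 144.8] turn [-0.02 -0.04 -0.2 ] F [-0.39 -0.61  0.52] grip 84.9
```

>>> send_rows(
  series=[
    [[60, 0.6, -16, 40, 0, 0, 0], [50, 0.6, -16, 80, 0, 0, 0], [50, 0.6, -16, 115, 0, 0, 0], [50, 0.6, -16, 130, 0, 0, 0], [50, 0.6, -16, 138, 0, 0, 0], [50, 0.6, -16, 142, 0, 0, 0], [50, 0.6, -16, 145, 0, 0, 0], [50, 0.6, -16, 145, 0, 0, 0]],
  ],
  newtons=30,
)

```text
time_s: 2.32
tool_pos: [0.4459, -0.2941, 0.0761]
ee_rot: [-0.697, 0.717, -0.001, 0.0]
contact_force: [1.0, 0.2, -0.4]
grip_width: 0.0495
```

Run:
```python
from h import *
delta([.4457,-.2933,.0755],-91.4)
w=Cam("wrist");cv2.imwrite("pics/w2.png",w.im)
```

```text
t 2.32 shift [-0.8  0.2  0.6] turn [-0.09 -0.08 -0.25] F [ 0.97  0.17 -0.38] grip 49.5
```

View pics/w2.png

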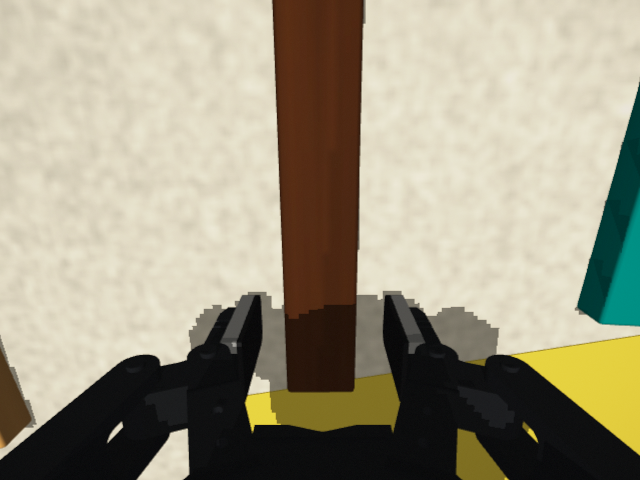

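The bar lies centred between the open pads, with its near end at row 390. Closing.

>>> send_rows(
  series=[
    [[20, 0, 0, 0, 0, 0, 0], [20, 0, 0, 0, 0, 0, 0], [20, 0, 0, 0, 0, 0, 0], [20, 0, 0, 0, 0, 0, 0], [20, 0, 0, 0, 0, 0, 0], [20, 0, 0, 0, 0, 0, 0]],
  ],
  newtons=40,
)

```text
time_s: 2.87
tool_pos: [0.4469, -0.2945, 0.078]
ee_rot: [-0.697, 0.717, -0.003, 0.0]
contact_force: [-1.3, 0.4, 6.7]
grip_width: 0.0269
```

Run:
```python
from h import *
delta([.4457,-.2933,.18],-91.4)
```

```text
t 2.87 shift [  -0.9    0.8 -102. ] turn [-0.24 -0.18 -0.22] F [-1.33  0.41  6.67] grip 26.9
```

>>> send_rows(
  series=[
    [[20, 0, 0, -5, 0, 0, 0], [20, 0, 0, -20, 0, 0, 0], [20, 0, 0, -50, 0, 0, 0], [20, 0, 0, -90, 0, 0, 0], [20, 0, 0, -120, 0, 0, 0], [20, 0, 0, -140, 0, 0, 0], [20, 0, 0, -140, 0, 0, 0], [20, 0, 0, -140, 0, 0, 0]],
  ],
)

```text
time_s: 3.53
tool_pos: [0.4468, -0.2944, 0.2197]
ee_rot: [-0.697, 0.717, -0.004, 0.001]
contact_force: [-0.7, 0.9, -1.4]
grip_width: 0.0268
```

Run:
```python
from h import *
delta([.40,.126,.22],-88.6)
w=Cam("wrist");cv2.imwrite("pics/w3.png",w.im)
```

```text
t 3.53 shift [-418.9   58.7   -2.7] turn [-0.39 -0.28 -3.03] F [-0.66  0.94 -1.39] grip 26.8
```

View pics/w3.png

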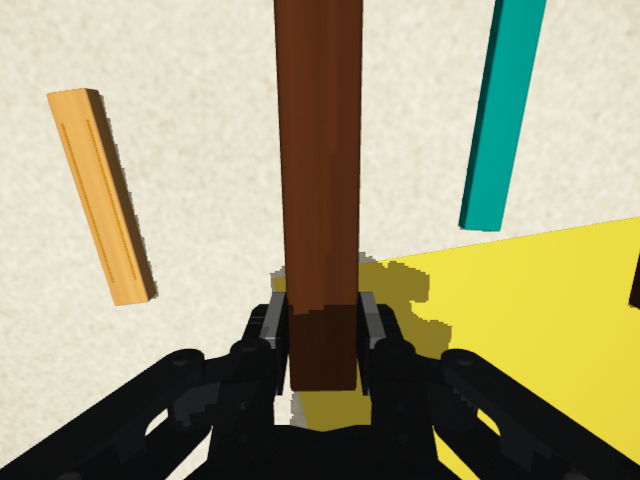

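>>> send_rows(
  series=[
    [[20, -20, 10, 0, 0, 0, 0], [20, -55, 25, 0, 0, 0, -0.5], [20, -95, 40, 0, 0, 0, -1], [20, -135, 50, 0, 0, 0, -1.5], [20, -175, 58, 0, 0, 0, -2], [20, -215, 58, 0, 0, 0, -2.5], [20, -255, 58, 0, 0, 0, -3], [20, -295, 58, 0, 0, 0, -3], [20, -335, 58, 0, 0, 0, -3], [20, -370, 58, 0, 0, 0, -3], [20, -395, 58, 0, 0, 0, -3], [20, -410, 58, 0, 0, 0, -3], [20, -418, 58, 0, 0, 0, -3], [20, -418, 58, 0, 0, 0, -3], [20, -418, 58, 0, 0, 0, -3]],
  ],
)

```text
time_s: 4.83
tool_pos: [0.3997, 0.1246, 0.2157]
ee_rot: [0.716, -0.699, 0.002, 0.0]
contact_force: [0.1, -1.6, -1.5]
grip_width: 0.0265
```

Run:
```python
from h import *
delta([.40,.126,.22],-88.6)
w=Cam("wrist");cv2.imwrite("pics/w4.png",w.im)
a=Cam("scene");b=Cam("side");a.crop(240,140,420,300,4,"pics/s4.png");b.crop(220,200,420,350,4,"pics/d4.png")
```

```text
t 4.83 shift [-1.4 -0.3 -4.3] turn [-0.15 -0.23 -0.03] F [ 0.08 -1.6  -1.53] grip 26.5
```

View pics/w4.png

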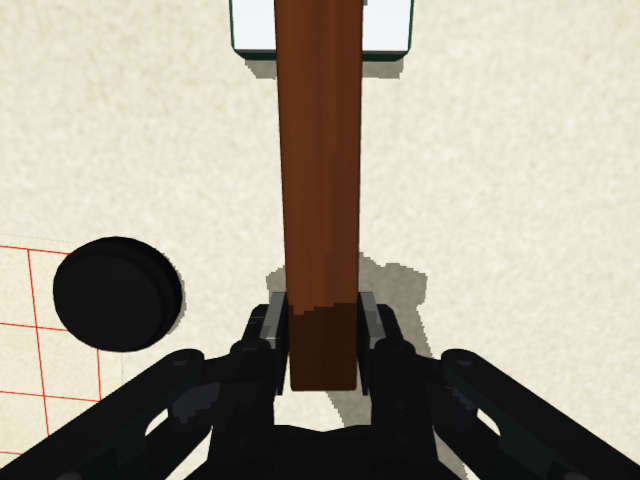

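View pics/s4.png

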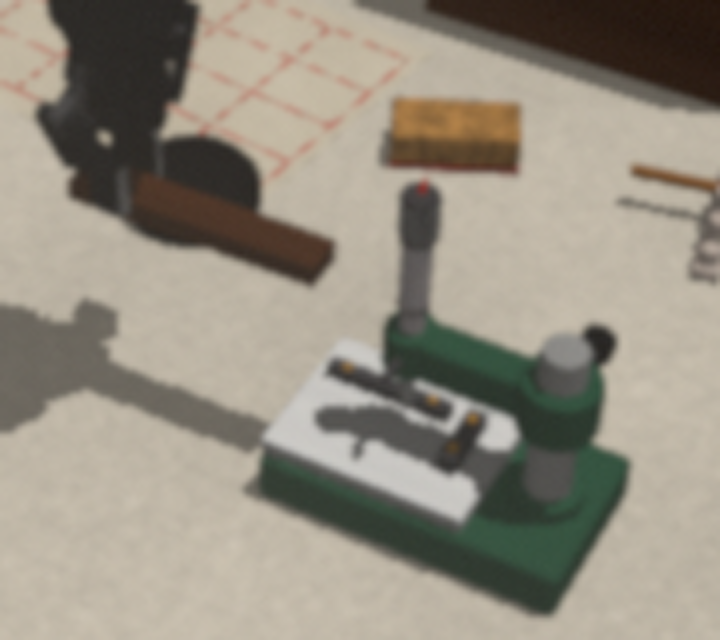

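View pics/d4.png

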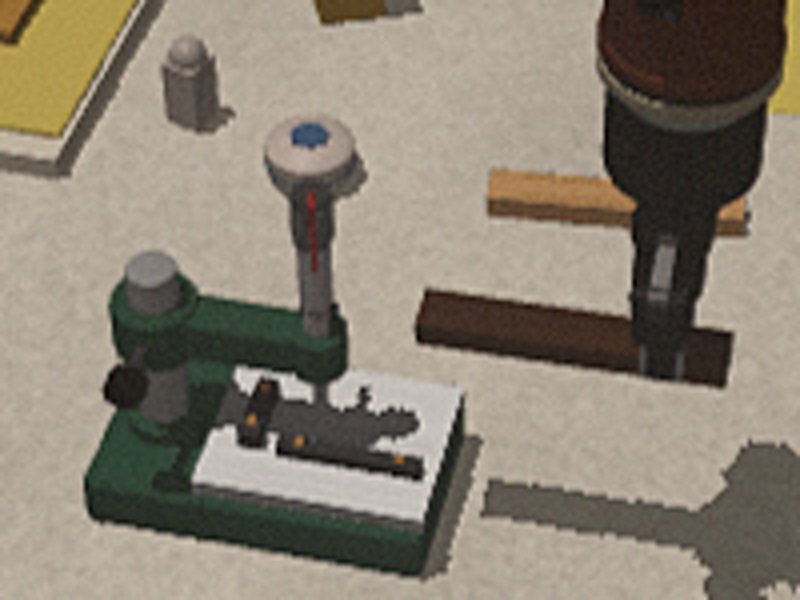

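Run:
```python
from h import *
w=Cam("wrist");w.crop(215,0,430,90,3.7,"pics/w5.png")
```

```text
(no output)
```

View pics/w5.png

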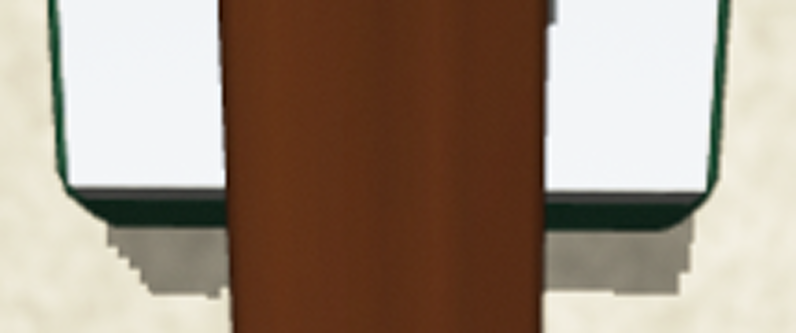

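Run:
```python
from h import *
w=Cam("wrist")
for q in((233.9,50.5),(405.5,51.9),(231.2,0),(409.6,0)):print(w.onz(*q,.045).round(4))
# bar edges at top plane: bar bottom at TCP-.078, thick 16.5
s=telemetry.read_state();z=s["tool_pos"][2]-.078+.0165
for q in((275,0),(363,0),(289,388),(357,388)):print(w.onz(*q,z).round(4))
```

```text
[0.514  0.1777 0.045 ]
[0.5156 0.0779 0.045 ]
[0.5397 0.1781 0.045 ]
[0.5421 0.0779 0.045 ]
[0.5109 0.1413 0.1548]
[0.5115 0.1142 0.1548]
[0.3688 0.1375 0.1548]
[0.3694 0.109  0.1548]
```

Run:
```python
from h import *
delta([.414,.123,.127],-89.0)
```

```text
t 5.08 shift [  1.4 -13.5  89.4] turn [-0.24 -0.22  0.28] F [ 0.64 -0.53 -1.03] grip 26.9
```

>>> send_rows(
  series=[
    [[20, 1.4, -13.5, 15, 0, 0, 0.3], [20, 1.4, -13.5, 40, 0, 0, 0.3], [20, 1.4, -13.5, 65, 0, 0, 0.3], [20, 1.4, -13.5, 80, 0, 0, 0.3], [20, 1.4, -13.5, 87, 0, 0, 0.3], [20, 1.4, -13.5, 89, 0, 0, 0.3], [20, 1.4, -13.5, 89, 0, 0, 0.3]],
  ],
)

```text
time_s: 5.67
tool_pos: [0.4142, 0.1228, 0.1276]
ee_rot: [0.713, -0.701, 0.003, -0.0]
contact_force: [0.4, -0.4, -0.6]
grip_width: 0.0269
```

Run:
```python
from h import *
delta([.414,.123,.125],-89.0)
w=Cam("wrist");cv2.imwrite("pics/w6.png",w.im)
a=Cam("scene");b=Cam("side");a.crop(270,170,410,290,5,"pics/s6.png");b.crop(220,230,380,350,5,"pics/d6.png")
```

```text
t 5.67 shift [-0.2  0.2  2.6] turn [-0.23 -0.22 -0.05] F [ 0.38 -0.42 -0.6 ] grip 26.9
```

View pics/w6.png

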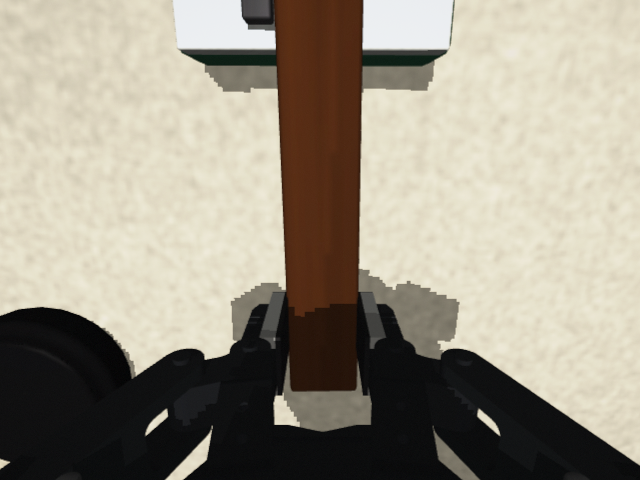

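View pics/s6.png

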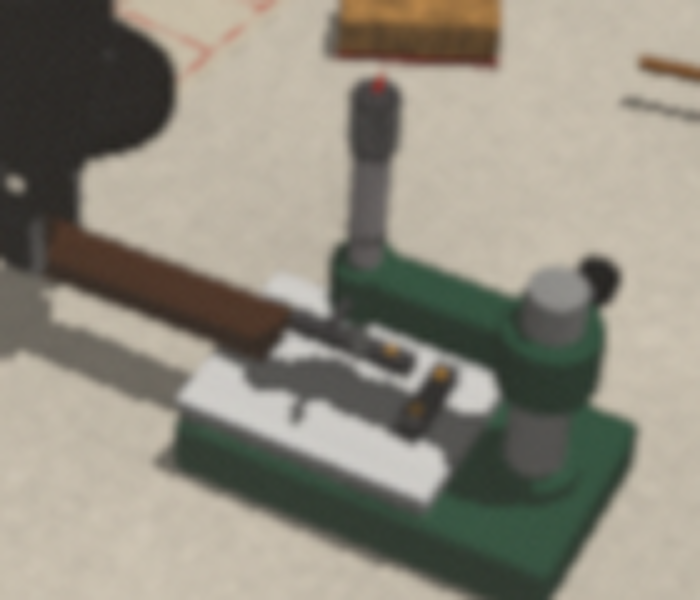

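View pics/d6.png

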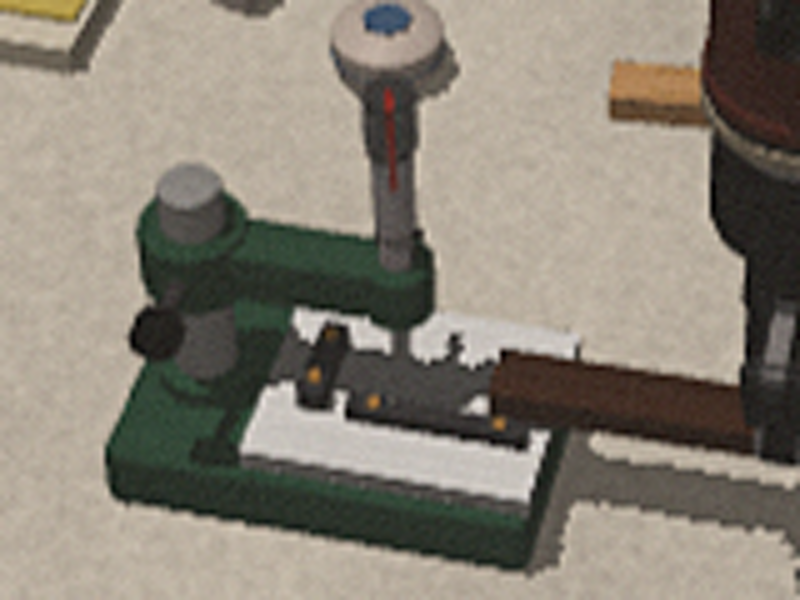

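Run:
```python
from h import *
w=Cam("wrist");w.crop(165,0,465,80,2.6,"pics/w7.png")
g=w.im.astype(int)
def edge(col):
    c=g[:,col].mean(1);
    r=np.where((c[30:65]<200))[0];i=30+r[0];return i-1+ (c[i-1]-200)/(c[i-1]-c[i]) if c[i-1]!=c[i] else i
L=[(u,edge(u)+.0) for u in list(range(185,270,5))+list(range(368,445,5))]
P=np.array([w.onz(u,v,.045)[:2] for u,v in L]);f=np.polyfit(P[:,1],P[:,0],1);print("yaw",-np.arctan(f[0]),"x at y=.128",np.polyval(f,.128),np.abs(P[:,0]-np.polyval(f,P[:,1])).max())
for r in (5,20,40):
    c=g[r].mean(1);d=np.where(c[160:470]>200)[0]+160;print(r,d[0],d[-1],w.onz(d[0]-.5,r,.045)[:2],w.onz(d[-1]+.5,r,.045)[:2])
print("fence end",w.onz(273,24,.054),w.onz(243,22,.054))
s=telemetry.read_state();z=s["tool_pos"][2]-.078+.0165
for q in((276,0),(362,0),(289,388),(357,388)):print(w.onz(*q,z).round(4))
```

```text
yaw -0.03434037591006701 x at y=.128 0.5186916745565906 0.08970834565852726
5 160 469 [0.5294192  0.18370228] [0.53146224 0.07193573]
20 160 469 [0.52460781 0.18421944] [0.52665923 0.07130564]
40 160 469 [0.51803707 0.1849257 ] [0.52009952 0.07044511]
fence end [0.52206791 0.14193254 0.054     ] [0.52249367 0.15221903 0.054     ]
[0.5258 0.1394 0.067 ]
[0.5263 0.1128 0.067 ]
[0.3836 0.1365 0.067 ]
[0.384  0.1081 0.067 ]
```

View pics/w7.png

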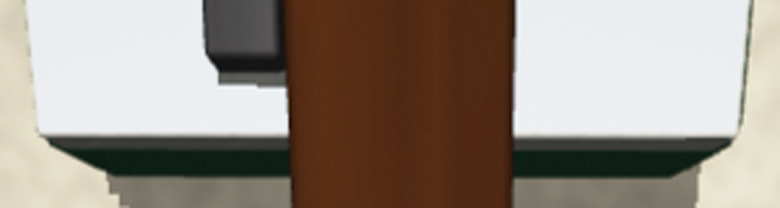

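Run:
```python
from h import *
w=Cam("wrist")
p=w.onz(180.4,51.5,.045);q=w.onz(446.9,52.3,.045);print(p,q,np.arctan2(q[0]-p[0],p[1]-q[1]),(p+q)/2)
p=w.onz(165+27/2.6,0,.045);q=w.onz(165+750/2.6,0,.045);print(p,q)
```

```text
[0.51425825 0.17755604 0.045     ] [0.51577012 0.07835161 0.045     ] 0.015238742259396046 [0.51501418 0.12795383 0.045     ]
[0.53104326 0.17781533 0.045     ] [0.53287793 0.07792957 0.045     ]
```

>>> send_rows(
  series=[
    [[20, 0, 0, 1, 0, 0, 0], [20, 0, 0, 2, 0, 0, 0], [20, 0, 0, 3, 0, 0, 0], [20, 0, 0, 4, 0, 0, 0], [20, 0, 0, 4, 0, 0, 0]],
  ],
)

```text
time_s: 6.33
tool_pos: [0.4145, 0.123, 0.1241]
ee_rot: [0.713, -0.701, 0.003, -0.001]
contact_force: [-0.1, 0.4, -1.3]
grip_width: 0.0272
```

>>> send_rows(
  series=[
    [[20, 0, 0, 0.5, 0, 0, 0], [20, 0, 0, 1, 0, 0, 0], [20, 0, 0, 1, 0, 0, 0]],
  ],
)

```text
time_s: 6.58
tool_pos: [0.4144, 0.123, 0.123]
ee_rot: [0.713, -0.701, 0.003, -0.001]
contact_force: [-0.8, -0.9, -0.3]
grip_width: 0.0266
```

>>> send_rows(
  series=[
    [[20, 0, 0, 0.5, 0, 0, 0], [20, 0, 0, 1, 0, 0, 0], [20, 0, 0, 1, 0, 0, 0]],
  ],
)

```text
time_s: 6.83
tool_pos: [0.4144, 0.123, 0.122]
ee_rot: [0.713, -0.701, 0.003, -0.001]
contact_force: [-0.8, -0.3, 0.7]
grip_width: 0.0266
```

>>> send_rows(
  series=[
    [[20, 0, 0, 0.5, 0, 0, 0], [20, 0, 0, 1, 0, 0, 0], [20, 0, 0, 1, 0, 0, 0]],
  ],
)

```text
time_s: 7.08
tool_pos: [0.4144, 0.1231, 0.121]
ee_rot: [0.713, -0.701, 0.003, -0.001]
contact_force: [-1.8, -0.0, 1.8]
grip_width: 0.0266
```

Run:
```python
from h import *
delta([.4834,.1255,.122],-89.0);s=telemetry.read_state();print(s["ft_torque"])
a=Cam("scene");b=Cam("side");b.crop(280,260,400,350,6,"pics/d8.png")
```

```text
t 7.08 shift [ -1.2 -69.   -0.7] turn [-0.31 -0.22 -0.02] F [-1.77 -0.02  1.85] grip 26.6
[-0.0543213   0.1404734  -0.02049722]
```

View pics/d8.png

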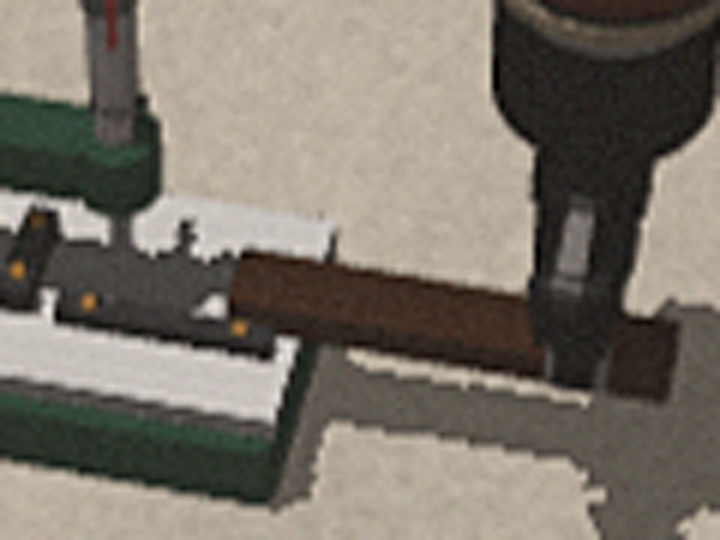

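>>> send_rows(
  series=[
    [[20, 0, -5, -0.2, 0, 0, 0], [20, 0, -10, -0.2, 0, 0, 0], [20, 0, -15, -0.2, 0, 0, 0], [20, 0, -20, -0.2, 0, 0, 0], [20, 0, -25, -0.2, 0, 0, 0], [20, 0, -28, -0.2, 0, 0, 0], [20, 0, -29, -0.2, 0, 0, 0]],
  ],
)

```text
time_s: 7.77
tool_pos: [0.444, 0.1236, 0.1213]
ee_rot: [0.713, -0.701, 0.003, -0.001]
contact_force: [-4.1, -0.0, 4.2]
grip_width: 0.0269
```

Run:
```python
from h import *
delta([.4834,.1255,.122],-89.0);s=telemetry.read_state();print(s["ft_torque"])
a=Cam("scene");b=Cam("side");b.crop(260,260,380,350,6,"pics/d9.png")
w=Cam("wrist");cv2.imwrite("pics/w9.png",w.im)
```

```text
t 7.77 shift [ -1.2 -39.5  -0.5] turn [-0.3  -0.21 -0.04] F [-4.07 -0.02  4.2 ] grip 26.9
[-0.00177569  0.46732302 -0.043475  ]
```

View pics/d9.png

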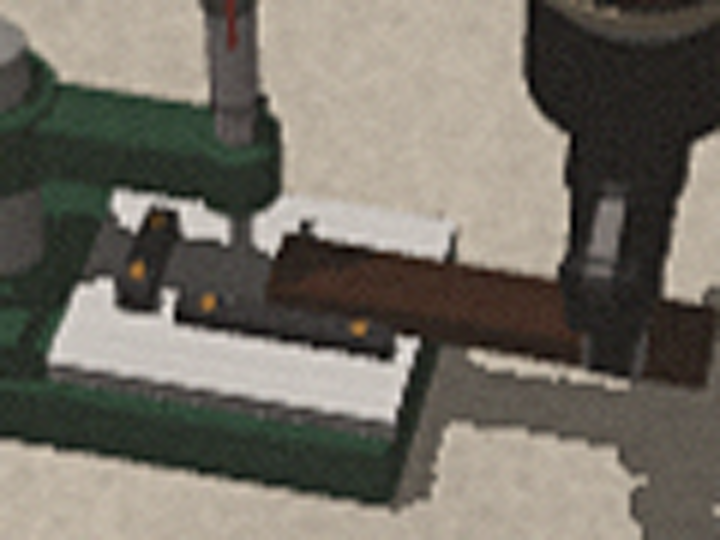

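View pics/w9.png

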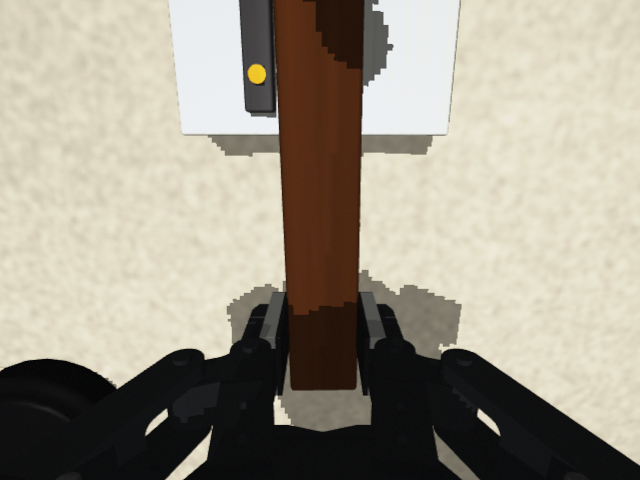

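Run:
```python
import cv2,numpy as np
for n in("w2","w3","w4","w6","w9"):
    im=cv2.imread(f"pics/{n}.png").astype(float);o=[]
    for r in (70,110,180,260,275):
        c=im[r-2:r+3,:,0].mean(0)  # blue low on wood
        i=np.where(c[240:400]<100)[0]+240
        i0=320
        a=i0
        while c[a]<100:a-=1
        b=i0
        while c[b]<100:b+=1
        sa=a+(c[a]-100)/(c[a]-c[a+1]);sb=b-(c[b]-100)/(c[b]-c[b-1]);o.append((round(sa,1),round(sb,1),round(sb-sa,1)))
    print(n,o)
```

```text
w2 [(np.float64(274.5), np.float64(361.3), np.float64(86.8)), (np.float64(276.2), np.float64(360.5), np.float64(84.3)), (np.float64(278.8), np.float64(358.8), np.float64(80.0)), (np.float64(282.0), np.float64(356.8), np.float64(74.8)), (np.float64(282.5), np.float64(356.5), np.float64(74.0))]Traceback (most recent call last):
  File "<stdin>", line 11, in <module>
IndexError: index 640 is out of bounds for axis 0 with size 640
```

Run:
```python
import cv2,numpy as np
for n in("w2","w3","w4","w6","w9"):
    im=cv2.imread(f"pics/{n}.png").astype(float);o=[]
    for r in (20,70,110,180,240,275):
        q=im[r-2:r+3].mean(0);c=q[:,0]/(q[:,2]+1)  # B/R
        a=b=320
        while c[a]<.55 and a>0:a-=1
        while c[b]<.55 and b<639:b+=1
        sa=a+(c[a]-.55)/(c[a]-c[a+1]);sb=b-(c[b]-.55)/(c[b]-c[b-1]);o.append((float(round(sa,1)),float(round(sb,1)),float(round(sb-sa,1))))
    print(n,o)
```

```text
w2 [(273.1, 362.3, 89.2), (274.9, 360.7, 85.8), (276.5, 359.8, 83.3), (279.3, 358.4, 79.1), (281.5, 357.1, 75.6), (282.8, 355.8, 73.0)]
w3 [(274.4, 361.6, 87.2), (276.5, 360.7, 84.2), (278.3, 360.3, 82.0), (281.4, 358.8, 77.4), (283.8, 357.8, 74.1), (285.1, 632.6, 347.4)]
w4 [(274.6, 361.5, 86.9), (276.4, 361.2, 84.8), (278.4, 360.4, 82.0), (281.4, 359.3, 77.9), (284.1, 358.3, 74.2), (285.4, 357.7, 72.3)]
w6 [(274.4, 361.6, 87.1), (276.5, 361.4, 85.0), (278.4, 360.5, 82.1), (281.4, 359.3, 77.8), (284.2, 358.3, 74.1), (285.5, 357.7, 72.2)]
w9 [(273.6, 362.6, 89.1), (276.5, 361.8, 85.3), (278.3, 361.1, 82.9), (281.3, 359.6, 78.3), (283.8, 358.5, 74.7), (285.5, 357.9, 72.4)]
```

>>> send_rows(
  series=[
    [[20, 0, 0, -1, -0.3, 0, 0], [20, 0, 0, -1.9, -0.6, 0, 0], [20, 0, 0, -1.9, -1, 0, 0], [20, 0, 0, -1.9, -1, 0, 0]],
  ],
)

```text
time_s: 8.25
tool_pos: [0.4439, 0.1236, 0.1234]
ee_rot: [0.713, -0.701, -0.003, 0.005]
contact_force: [-0.3, -0.6, 0.2]
grip_width: 0.0266
```

```bash
cat > wid.py <<'E'
from h import *
def wid(im):
    im=im.astype(float);o=[]
    for r in (20,110,240,275):
        q=im[r-2:r+3].mean(0);c=q[:,0]/(q[:,2]+1)
        a=b=320
        while c[a]<.55 and a>0:a-=1
        while c[b]<.55 and b<639:b+=1
        sa=a+(c[a]-.55)/(c[a]-c[a+1]);sb=b-(c[b]-.55)/(c[b]-c[b-1]);o.append((float(round(sa,1)),float(round(sb,1)),float(round(sb-sa,1))))
    return o
if __name__=="__main__":
    delta([.4834,.1255,.123],-89.0);s=telemetry.read_state();print(s["tool_pos"],s["ft_torque"]);print(wid(Cam("wrist").im))
E
python3 wid.py
```

```text
t 8.25 shift [ -1.3 -39.5  -0. ] turn [ 0.67 -0.21 -0.04] F [-0.26 -0.6   0.19] grip 26.6
[0.44388327 0.12358561 0.12343732] [ 0.04338698 -0.18486238 -0.02424528]
[(273.9, 362.5, 88.6), (278.5, 360.5, 82.0), (284.0, 358.4, 74.4), (285.5, 357.8, 72.4)]
```

>>> send_rows(
  series=[
    [[20, 0, -2, -0.3, 0.3, 0, 0], [20, 0, -6, -0.3, 0.3, 0, 0], [20, 0, -11, -0.3, 0.3, 0, 0], [20, 0, -16, -0.3, 0.3, 0, 0], [20, 0, -20, -0.3, 0.3, 0, 0], [20, 0, -22, -0.3, 0.3, 0, 0], [20, 0, -22, -0.3, 0.3, 0, 0]],
  ],
)

```text
time_s: 8.88
tool_pos: [0.4666, 0.124, 0.1234]
ee_rot: [0.713, -0.701, -0.001, 0.003]
contact_force: [0.2, 0.8, 0.4]
grip_width: 0.0269
```

```bash
python3 wid.py
python3 - <<'E'
from h import *
b=Cam("side");b.crop(260,260,380,350,6,"pics/d10.png")
E
```

```text
t 8.88 shift [ -1.2 -16.9   0.3] turn [ 0.34 -0.18 -0.05] F [0.24 0.81 0.37] grip 26.9
[0.4665564  0.12402093 0.12339148] [ 0.05518324 -0.22481526 -0.02830655]
[(274.4, 362.4, 88.0), (278.5, 360.7, 82.2), (284.1, 358.3, 74.2), (285.5, 357.8, 72.4)]
```

View pics/d10.png

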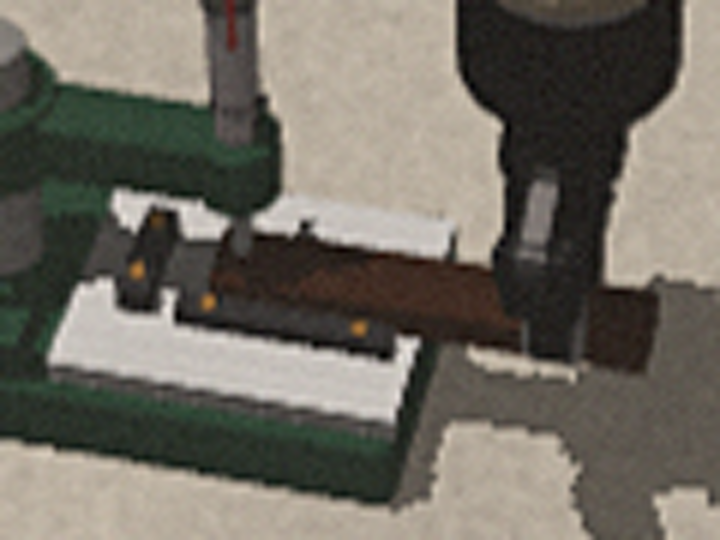

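>>> send_rows(
  series=[
    [[20, 0, -4, 0, 0, 0, 0], [20, 0, -8, 0, 0, 0, 0], [20, 0, -11, 0, 0, 0, 0], [20, 0, -13, 0, 0, 0, 0], [20, 0, -14, 0, 0, 0, 0], [20, 0, -14, 0, 0, 0, 0]],
  ],
)

```text
time_s: 9.48
tool_pos: [0.4804, 0.1243, 0.1233]
ee_rot: [0.713, -0.701, -0.001, 0.003]
contact_force: [1.0, -0.0, -1.0]
grip_width: 0.027
```

>>> send_rows(
  series=[
    [[20, 0, -0.7, 0, 0, 0, 0], [20, 0, -1.4, 0, 0, 0, 0], [20, 0, -1.4, 0, 0, 0, 0]],
  ],
)

```text
time_s: 9.73
tool_pos: [0.4818, 0.1243, 0.1233]
ee_rot: [0.713, -0.701, -0.001, 0.003]
contact_force: [-0.4, 0.9, 0.9]
grip_width: 0.0268
```

>>> send_rows(
  series=[
    [[20, 0, -0.7, 0, 0, 0, 0], [20, 0, -1.4, 0, 0, 0, 0], [20, 0, -1.4, 0, 0, 0, 0]],
  ],
)

```text
time_s: 9.98
tool_pos: [0.4834, 0.1243, 0.1234]
ee_rot: [0.713, -0.701, -0.001, 0.003]
contact_force: [-0.2, -0.3, 0.4]
grip_width: 0.0267
```

>>> send_rows(
  series=[
    [[20, 0, -0.5, 0, 0, 0, 0], [20, 0, -1, 0, 0, 0, 0], [20, 0, -1, 0, 0, 0, 0]],
  ],
)

```text
time_s: 10.23
tool_pos: [0.4844, 0.1244, 0.1234]
ee_rot: [0.713, -0.701, -0.001, 0.003]
contact_force: [-0.1, -0.9, 0.7]
grip_width: 0.0269
```

>>> send_rows(
  series=[
    [[20, 0, -0.5, 0, 0, 0, 0], [20, 0, -1, 0, 0, 0, 0], [20, 0, -1, 0, 0, 0, 0]],
  ],
)

```text
time_s: 10.48
tool_pos: [0.4855, 0.1244, 0.1234]
ee_rot: [0.713, -0.701, -0.001, 0.003]
contact_force: [0.5, -0.1, 0.2]
grip_width: 0.0269
```

>>> send_rows(
  series=[
    [[20, 0, -0.5, 0, 0, 0, 0], [20, 0, -1, 0, 0, 0, 0], [20, 0, -1, 0, 0, 0, 0]],
  ],
)

```text
time_s: 10.73
tool_pos: [0.4861, 0.1244, 0.1231]
ee_rot: [0.713, -0.701, -0.001, 0.003]
contact_force: [-3.5, -0.3, 0.6]
grip_width: 0.0268
```

```bash
python3 wid.py
python3 - <<'E'
from h import *
b=Cam("side");b.crop(260,260,380,350,6,"pics/d11.png");w=Cam("wrist");cv2.imwrite("pics/w11.png",w.im)
E
```

```text
t 10.73 shift [-1.2  2.7  0.1] turn [ 0.38 -0.19 -0.05] F [-3.51 -0.3   0.58] grip 26.8
[0.48610092 0.12438043 0.12310786] [ 0.08065251  0.6100994  -0.03870563]
[(304.0, 344.6, 40.5), (278.1, 360.6, 82.5), (283.9, 358.3, 74.4), (285.5, 357.9, 72.4)]
```

View pics/d11.png

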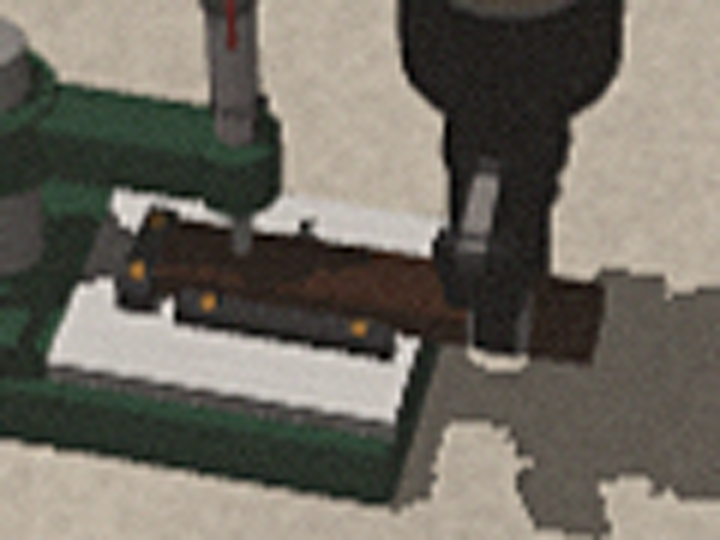

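View pics/w11.png

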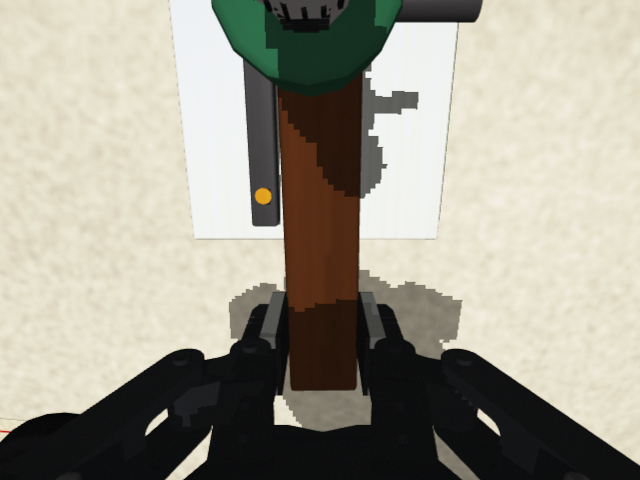

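>>> send_rows(
  series=[
    [[20, -0.5, 0, 0, 0, 0, 0], [20, -1, 0, 0, 0, 0, 0], [20, -1.5, 0, 0, 0, 0, 0], [20, -2, 0, 0, 0, 0, 0], [20, -2, 0, 0, 0, 0, 0]],
  ],
)

```text
time_s: 11.3
tool_pos: [0.4861, 0.1261, 0.1231]
ee_rot: [0.713, -0.701, -0.001, 0.004]
contact_force: [-3.0, -3.4, 1.5]
grip_width: 0.0265
```

>>> send_rows(
  series=[
    [[20, -0.5, 0, 0, 0, 0, 0], [20, -0.7, 0, 0, 0, 0, 0], [20, -0.7, 0, 0, 0, 0, 0]],
  ],
)

```text
time_s: 11.55
tool_pos: [0.4861, 0.1267, 0.1231]
ee_rot: [0.713, -0.701, -0.001, 0.004]
contact_force: [-2.4, -3.2, 0.4]
grip_width: 0.0266
```

```bash
python3 wid.py
python3 - <<'E'
from h import *
w=Cam("wrist");cv2.imwrite("pics/w12.png",w.im[60:300,220:420].repeat(3,0).repeat(3,1)[:600])
E
```

```text
t 11.55 shift [1.1 2.7 0.1] turn [ 0.38 -0.21 -0.09] F [-2.41 -3.17  0.42] grip 26.6
[0.48609671 0.12667914 0.12308998] [-0.62118739  0.46701666 -0.33262962]
[(333.7, 457.5, 123.8), (279.4, 362.3, 82.9), (284.5, 358.8, 74.3), (285.9, 358.4, 72.5)]
```

View pics/w12.png

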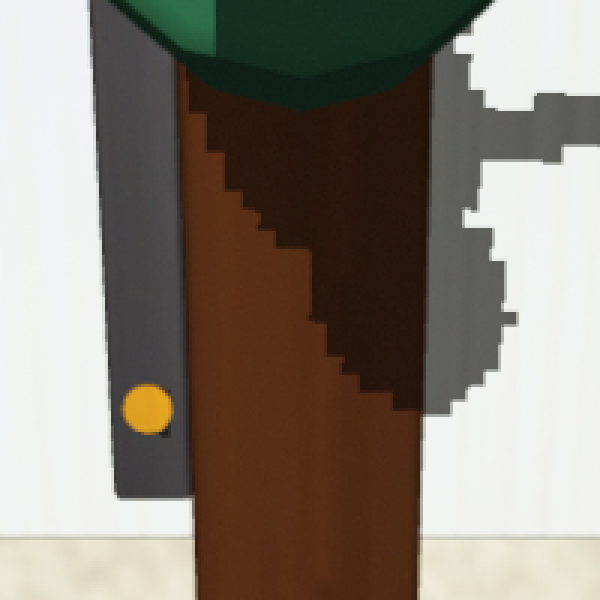

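>>> send_rows(
  series=[
    [[20, -0.5, 0, 0, 0, 0, 0], [20, -1, 0, 0, 0, 0, 0], [20, -1, 0, 0, 0, 0, 0]],
  ],
)

```text
time_s: 11.9
tool_pos: [0.4861, 0.1272, 0.123]
ee_rot: [0.713, -0.702, -0.001, 0.004]
contact_force: [-2.3, -4.3, 1.4]
grip_width: 0.0267
```

```bash
python3 wid.py
```

```text
t 11.9 shift [1.6 2.7 0.1] turn [ 0.39 -0.25 -0.12] F [-2.31 -4.35  1.42] grip 26.7
[0.48605626 0.12718271 0.12304649] [-1.0235049   0.52638305 -0.54270161]
[(292.2, 828.0, 535.9), (280.2, 363.0, 82.7), (284.9, 359.3, 74.4), (286.3, 358.5, 72.2)]
```

>>> send_rows(
  series=[
    [[20, -0.4, 0, 0, 0, 0, 0.3], [20, -0.8, 0, 0, 0, 0, 0.5], [20, -0.8, 0, 0, 0, 0, 0.5]],
  ],
)

```text
time_s: 12.2
tool_pos: [0.4861, 0.1276, 0.1231]
ee_rot: [0.709, -0.705, -0.001, 0.004]
contact_force: [-1.9, -6.1, 1.6]
grip_width: 0.027
```

```bash
python3 wid.py
python3 - <<'E'
from h import *
w=Cam("wrist");cv2.imwrite("pics/w13.png",w.im[60:260,220:420].repeat(3,0).repeat(3,1)[:600])
E
```

```text
t 12.2 shift [2.1 2.7 0.1] turn [ 0.39 -0.29 -0.64] F [-1.93 -6.09  1.65] grip 27.0
[0.48610899 0.12764169 0.12307093] [-1.04429486  0.45251042 -0.23453082]
[(308.1, 283.6, -24.5), (278.9, 361.8, 82.9), (284.5, 358.7, 74.2), (285.9, 358.3, 72.4)]
```

View pics/w13.png

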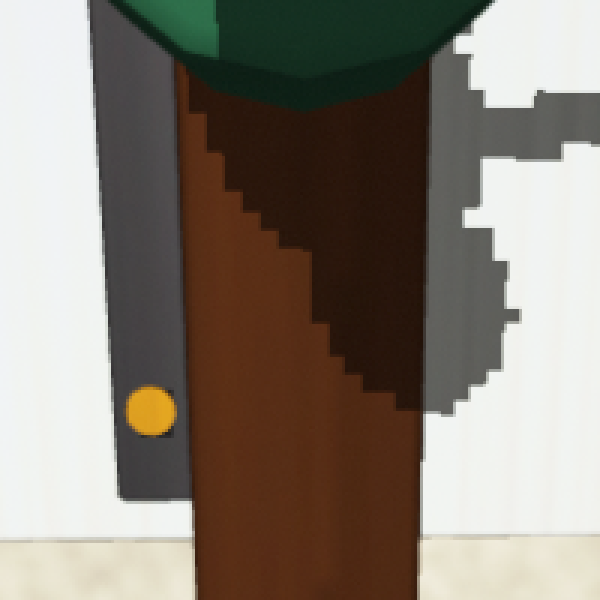

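Run:
```python
from h import *
w=Cam("wrist");im=w.im.astype(float)
def sub(c,th):  # first crossing
    i=np.where((c[:-1]-th)*(c[1:]-th)<=0)[0][0];return i+(c[i]-th)/(c[i]-c[i+1])
z=telemetry.read_state()["tool_pos"][2]-.078+.0165
# bar edges
L=[];Rr=[]
for r in range(100,262,6):
    q=im[r-1:r+2].mean(0);c=q[:,0]/(q[:,2]+1);a=b=320
    while c[a]<.55:a-=1
    while c[b]<.55:b+=1
    L.append(w.onz(a+.5,r,z)[:2]);Rr.append(w.onz(b-.5,r,z)[:2])
for n,P in(("barL",L),("barR",Rr)):
    P=np.array(P);f=np.polyfit(P[:,0],P[:,1],1);print(n,np.arctan(f[0]),np.polyval(f,.533),np.polyval(f,.49))
# fence left edge at top z .054
F=[]
for r in range(70,215,6):
    c=im[r-1:r+2].mean(0).mean(1)[225:275];F.append(w.onz(225+sub(c,150),r,.054)[:2])
P=np.array(F);f=np.polyfit(P[:,0],P[:,1],1);print("fenceL",np.arctan(f[0]),np.polyval(f,.533))
B=[]
for u in list(range(200,278,6))+list(range(370,432,6)):
    c=im[:,u-1:u+2].mean(1);d=c[225:255];k=np.abs(np.diff(d[:,0])).argmax();B.append(w.onz(u,225+k+.5,.045)[:2])
P=np.array(B);f=np.polyfit(P[:,1],P[:,0],1);print("bed",-np.arctan(f[0]),np.polyval(f,.128),np.abs(P[:,0]-np.polyval(f,P[:,1])).max())
```

```text
barL 0.016601987445813777 0.14194850085817995 0.14123454980231645
barR 0.016091656908962748 0.11455311716761518 0.11386111619025961
fenceL 0.015332186060472961 0.15220093206255803
bed 0.0053880156753003065 0.5153660091905352 0.004824255769056207
```

>>> send_rows(
  series=[
    [[32, 0.3, 0, 0, 0, 0, 0], [36, 0.3, 0, 0, 0, 0, 0], [40, 0.3, 0, 0, 0, 0, 0], [40, 0.3, 0, 0, 0, 0, 0], [40, 0.3, 0, 0, 0, 0, 0]],
  ],
)

```text
time_s: 12.77
tool_pos: [0.4863, 0.1277, 0.1232]
ee_rot: [0.71, -0.705, -0.001, 0.004]
contact_force: [0.5, -0.5, -0.6]
grip_width: 0.0399
```

```bash
cat > chk.py <<'E'
from h import *
w=Cam("wrist");im=w.im.astype(float);s=telemetry.read_state();print(s["time_s"],s["tool_pos"],s["contact_force"].round(2),s["ft_torque"].round(2),s["grip_width"])
cv2.imwrite("pics/chk%d.png"%int(s["time_s"]*100),w.im)
z=.0615
L=[];Rr=[]
for r in range(100,262,6):
    q=im[r-1:r+2].mean(0);c=q[:,0]/(q[:,2]+1);a=b=320
    while c[a]<.55:a-=1
    while c[b]<.55:b+=1
    L.append(w.onz(a+.5,r,z)[:2]);Rr.append(w.onz(b-.5,r,z)[:2])
for n,P in(("barL",L),("barR",Rr)):
    P=np.array(P);f=np.polyfit(P[:,0],P[:,1],1);print(n,np.arctan(f[0]),np.polyval(f,.533))
q=im[:,318:328].mean(1);c=q[:,2];d=np.diff(c[370:410]);print("near end row",370+np.abs(d).argmax(),w.onz(322,370+np.abs(d).argmax()+.5,z))
E
python3 chk.py
```

```text
12.8167 [0.48624169 0.12761756 0.12316398] [0.1  0.65 0.55] [-0.03 -0.03  0.04] 0.039805888548156955
barL 0.01727412696354903 0.1418656161191733
barR 0.015301390160220118 0.11450042758267316
near end row 390 [0.45292564 0.1275514  0.0615    ]
```

>>> send_rows(
  series=[
    [[44, 0, 0, -5, 0, 0, 0], [44, 0, 0, -20, 0, 0, 0], [44, 0, 0, -50, 0, 0, 0], [44, 0, 0, -90, 0, 0, 0], [44, 0, 0, -130, 0, 0, 0], [44, 0, 20, -165, 0, 0, 0], [44, 0, 30, -180, 0, 0, 0], [44, 0, 30, -180, 0, 0, 0], [44, 0, 30, -180, 0, 0, 0]],
  ],
)

```text
time_s: 13.57
tool_pos: [0.4575, 0.1284, 0.3045]
ee_rot: [0.71, -0.705, 0.001, 0.003]
contact_force: [-0.1, -0.4, -0.9]
grip_width: 0.0439
```

Run:
```python
from h import *
s=telemetry.read_state();print(s["q"].round(3),s["tool_pos"])
a=Cam("scene");b=Cam("side");w=Cam("wrist")
a.crop(290,180,410,300,5,"pics/s14.png");b.crop(230,220,370,350,5,"pics/d14.png");cv2.imwrite("pics/w14.png",w.im)
```

```text
[ 0.242  0.01  -0.607  1.843  0.009  1.296 -1.932] [0.45753749 0.12844003 0.30446347]
```

View pics/s14.png

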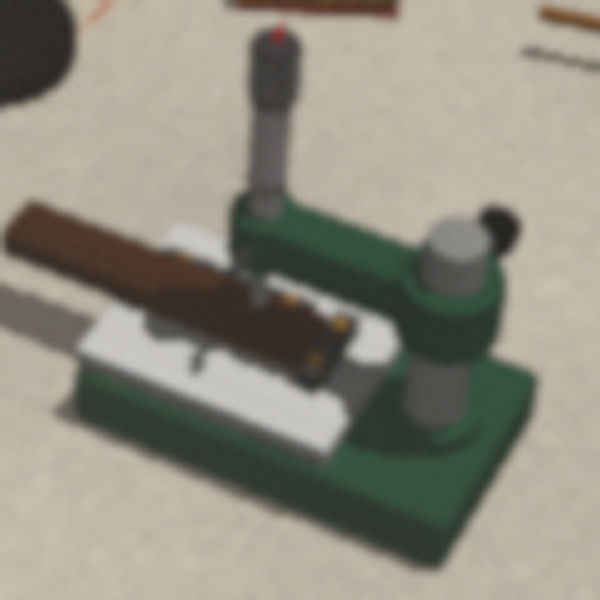

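View pics/d14.png

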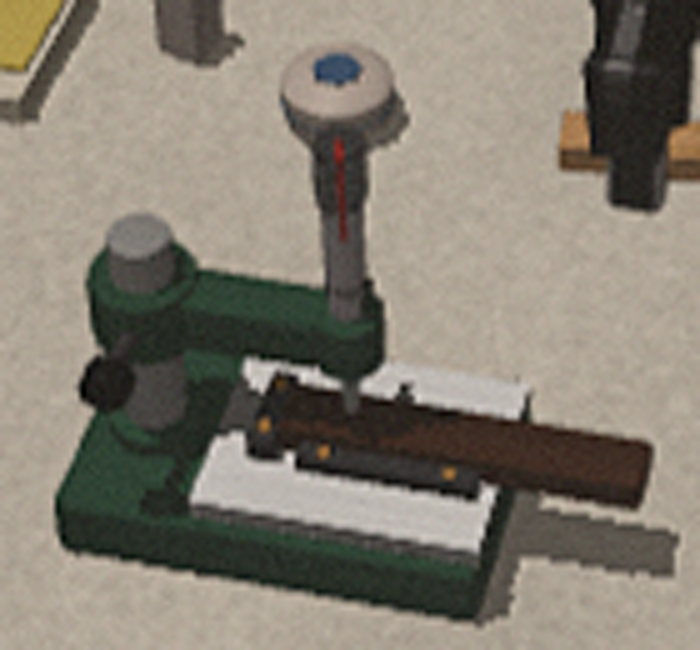

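View pics/w14.png

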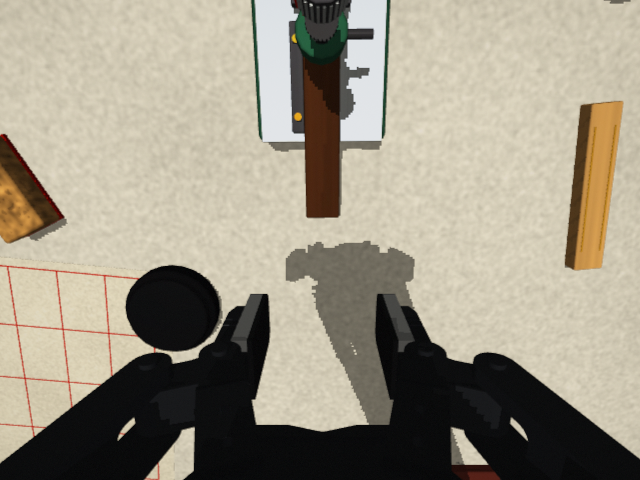

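>>> send_rows(
  series=[
    [[40, 0, -10, -25, 0, 0, 0], [40, 0, -32, -25, 0, 0, 0], [40, 0, -32, -25, 0, 0, 0], [40, 0, -32, -25, 0, 0, 0]],
  ],
)

```text
time_s: 14.05
tool_pos: [0.4898, 0.128, 0.3252]
ee_rot: [0.709, -0.705, -0.003, 0.006]
contact_force: [-1.7, 0.1, -0.9]
grip_width: 0.0399
```

Run:
```python
from h import *
s=telemetry.read_state();print(s["q"].round(3),s["tool_pos"])
w=Cam("wrist")
w.crop(240,0,400,200,3,"pics/w15.png")
```

```text
[ 0.235  0.075 -0.603  1.743  0.043  1.35  -1.941] [0.48982946 0.12795901 0.32515814]
```

View pics/w15.png

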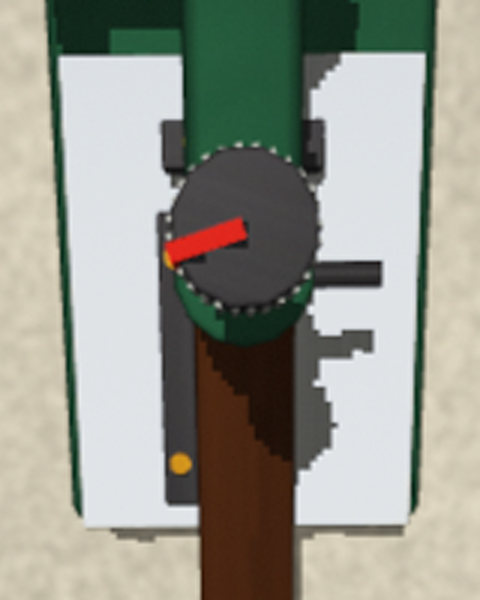

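Run:
```python
from h import *
w=Cam("wrist")
g=(w.im[0:200,240:400].max(2)<95).astype(np.uint8)
for z in(.205,.21,.2164,.222):print(w.onz(322,75,z))
o,d=w.ray(322,75);print(o,(o+d*.171))
q=[w.onz(240+u/3,v/3,.2164)[:2] for u,v in((171,225),(321,225),(246,146),(246,310))];print(np.round(q,4))
delta([.5825,.1297,.30],-89)
```

```text
[0.58340203 0.12874492 0.205     ]
[0.58292812 0.1287613  0.21      ]
[0.58232151 0.12878225 0.2164    ]
[0.58179073 0.12880059 0.222     ]
[0.56531107 0.12936994 0.39586861] [0.5828936  0.12876249 0.21036415]
[[0.5822 0.1397]
 [0.5824 0.1179]
 [0.5927 0.1289]
 [0.5707 0.1287]]
t 14.15 shift [ -0.9 -93.9  24.4] turn [ 0.64 -0.27 -0.6 ] F [-0.31 -0.52  0.35] grip 40.0
```

>>> send_rows(
  series=[
    [[40, -0.5, -15, 0, 0, 0, -7], [40, -0.9, -40, 0, 0, 0, -14], [40, -0.9, -65, 0, 0, 0, -21], [40, -0.9, -85, 0, 0, 0, -28], [40, -0.9, -93, 0, 0, 0, -35], [40, -0.9, -93, 0, 0, 0, -42], [40, -0.9, -93, 0, 0, 0, -49], [40, -0.9, -93, 0, 0, 0, -56], [40, -0.9, -93, 0, 0, 0, -63], [40, -0.9, -93, 0, 0, 0, -70], [40, -0.9, -93, 0, 0, 0, -77], [40, -0.9, -93, 0, 0, 0, -84], [40, -0.9, -93, 0, 0, 0, -91], [40, -0.9, -93, 0, 0, 0, -98], [40, -0.9, -93, 0, 0, 0, -105], [40, -0.9, -93, 0, 0, 0, -112], [40, -0.9, -93, 0, 0, 0, -119], [40, -0.9, -93, 0, 0, 0, -126], [40, -0.9, -93, 0, 0, 0, -130], [40, -0.9, -93, 0, 0, 0, -130]],
  ],
)

```text
time_s: 15.82
tool_pos: [0.5811, 0.1299, 0.3237]
ee_rot: [0.938, 0.347, -0.007, 0.0]
contact_force: [0.7, -1.6, -1.1]
grip_width: 0.0401
```

Run:
```python
from h import *
s=telemetry.read_state();print(s["q"].round(3),s["tool_pos"])
delta([.5823,.1288,.30],150)
```

```text
[ 0.412  0.342 -0.891  1.529  0.266  1.412  0.213] [0.58110809 0.12989579 0.3237262 ]
t 15.82 shift [ 0.5  1.7 23.7] turn [  -0.86    0.27 -109.37] F [ 0.69 -1.56 -1.07] grip 40.1
```

>>> send_rows(
  series=[
    [[40, 0, 0, 0, 0, 0, -7], [40, 0, 0, 0, 0, 0, -14], [40, 0, 0, 0, 0, 0, -21], [40, 0, 0, 0, 0, 0, -28], [40, 0, 0, 0, 0, 0, -35], [40, 0, 0, 0, 0, 0, -42], [40, 0, 0, 0, 0, 0, -49], [40, 0, 0, 0, 0, 0, -56], [40, 0, 0, 0, 0, 0, -63], [40, 0, 0, 0, 0, 0, -70], [40, 0, 0, 0, 0, 0, -77], [40, 0, 0, 0, 0, 0, -84], [40, 0, 0, 0, 0, 0, -91], [40, 0, 0, 0, 0, 0, -98], [40, 0, 0, 0, 0, 0, -105], [40, 0, 0, 0, 0, 0, -112], [40, 0, 0, 0, 0, 0, -119], [40, 0, 0, 0, 0, 0, -122], [40, 0, 0, 0, 0, 0, -122]],
  ],
)

```text
time_s: 17.4
tool_pos: [0.5806, 0.1299, 0.3232]
ee_rot: [0.151, 0.989, -0.004, -0.006]
contact_force: [-0.5, -0.2, -0.2]
grip_width: 0.0401
```

Run:
```python
from h import *
s=telemetry.read_state();print(s["q"].round(3),s["tool_pos"])
delta([.5823,.1288,.30],163)
w=Cam("wrist");cv2.imwrite("pics/w16.png",w.im)
print(w.px(np.array([.5823,.1288,.2164])))
```

```text
[ 0.623  0.492 -1.25   1.522  0.464  1.479  2.198] [0.58063275 0.12993591 0.32320653]
t 17.4 shift [-2.2 -0.4 23.2] turn [-0.54 -0.64 -0.35] F [-0.46 -0.23 -0.19] grip 40.1
[314.45550496 278.03949877]
```

View pics/w16.png

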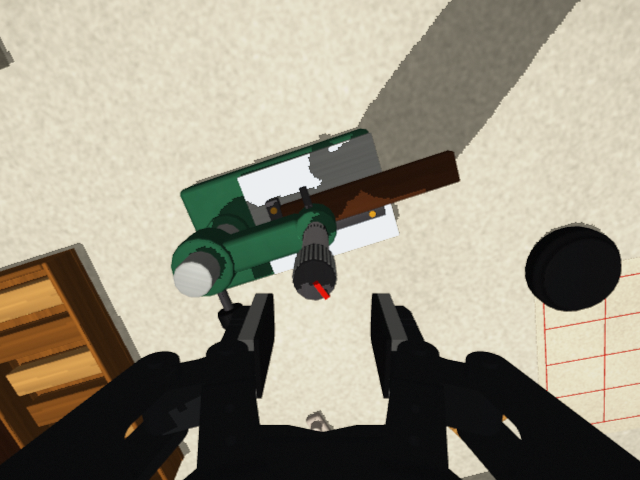

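Run:
```python
from h import *
w=Cam("wrist");w.crop(270,230,370,310,7,"pics/w17.png")
print(w.onz(315,284,.2164))
```

```text
[0.58313235 0.13204286 0.2164    ]
```

View pics/w17.png

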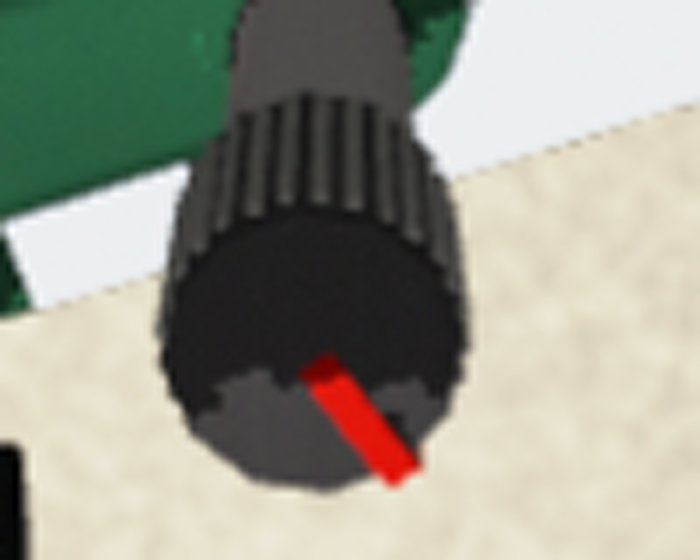

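Run:
```python
from h import *
delta([.5824,.1293,.268],163.0)
```

```text
t 17.5 shift [-2.3  0.4 55.4] turn [-0.53 -0.61 -0.59] F [ 0.84 -0.11  0.43] grip 39.9
```

>>> send_rows(
  series=[
    [[40, -2.3, 0.4, 5, -0.5, -0.6, 0], [40, -2.3, 0.4, 15, -0.5, -0.6, 0], [40, -2.3, 0.4, 30, -0.5, -0.6, 0], [40, -2.3, 0.4, 30, -0.5, -0.6, 0]],
  ],
)

```text
time_s: 17.83
tool_pos: [0.5817, 0.1286, 0.2901]
ee_rot: [0.154, 0.988, -0.001, -0.002]
contact_force: [-0.9, -0.6, -0.8]
grip_width: 0.0399
```

Run:
```python
from h import *
delta([.5824,.1293,.268],163.0)
w=Cam("wrist");cv2.imwrite("pics/w18.png",w.im)
print(telemetry.read_state()["q"].round(3))
```

```text
t 17.83 shift [-0.5  0.9 22.1] turn [-0.16 -0.17 -0.67] F [-0.88 -0.56 -0.84] grip 39.9
[ 0.625  0.508 -1.237  1.573  0.484  1.412  2.181]
```

View pics/w18.png

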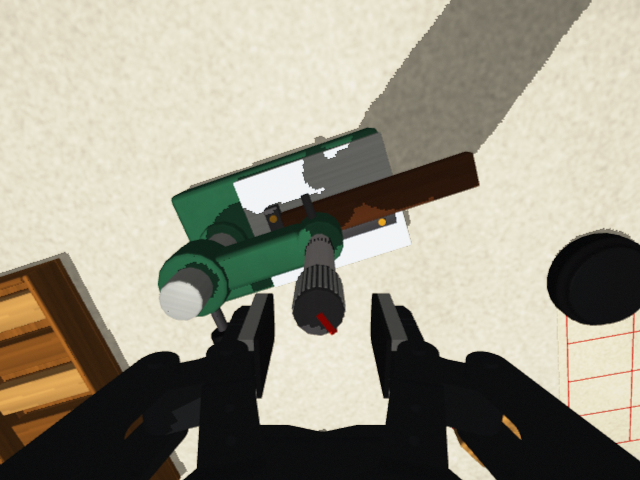

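Ratchet top at (319,312), centred between the pads (268/374). Going down over it.

>>> send_rows(
  series=[
    [[40, -0.5, 0.9, 5, 0, 0, 0], [40, -0.5, 0.9, 12, 0, 0, 0], [40, -0.5, 0.9, 18, 0, 0, 0], [40, -0.5, 0.9, 21, 0, 0, 0], [40, -0.5, 0.9, 22, 0, 0, 0], [40, -0.5, 0.9, 22, 0, 0, 0]],
  ],
)

```text
time_s: 18.38
tool_pos: [0.5826, 0.1295, 0.2693]
ee_rot: [0.153, 0.988, -0.001, -0.001]
contact_force: [0.9, 0.0, -0.1]
grip_width: 0.0401
```

Run:
```python
from h import *
delta([.5824,.1293,.268],163.0)
w=Cam("wrist");w.crop(220,220,420,400,4,"pics/w19.png");b=Cam("side");b.crop(250,200,350,320,5,"pics/d19.png");a=Cam("scene");a.crop(310,150,380,270,5,"pics/s19.png")
```

```text
t 18.38 shift [ 0.2 -0.3  1.3] turn [-0.13 -0.15 -0.65] F [ 0.92  0.   -0.13] grip 40.1
```

View pics/w19.png

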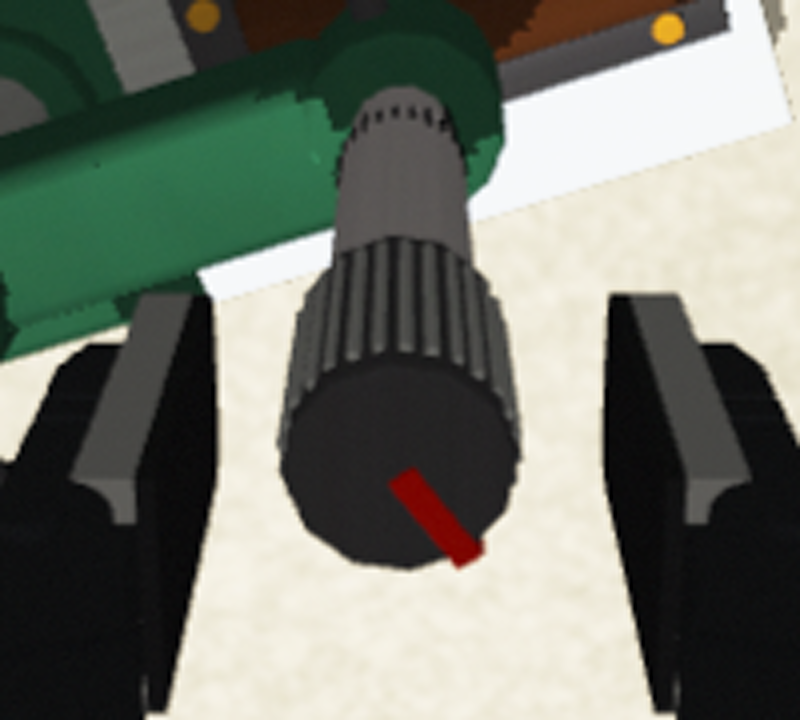

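View pics/d19.png

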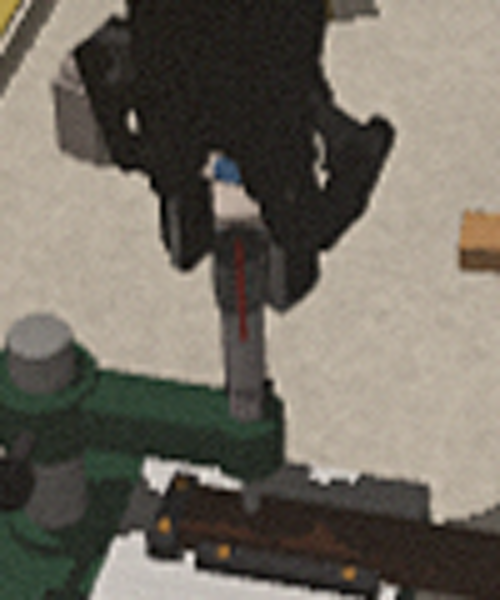

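View pics/s19.png

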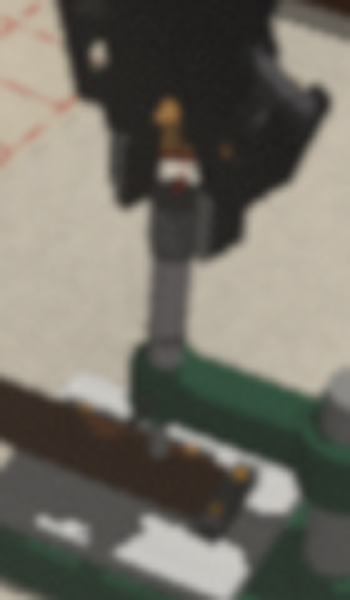

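>>> send_rows(
  series=[
    [[30, -0.6, 0, 0, 0, 0, 0], [24, -0.6, 0, 0, 0, 0, 0], [15, -0.6, 0, 0, 0, 0, 0], [15, -0.6, 0, 0, 0, 0, 0], [15, -0.6, 0, 0, 0, 0, 0]],
  ],
  newtons=20,
)

```text
time_s: 18.95
tool_pos: [0.5836, 0.1295, 0.2702]
ee_rot: [0.153, 0.988, -0.001, -0.001]
contact_force: [0.3, -0.1, 3.0]
grip_width: 0.0214
```

```bash
cat > st.py <<'E'
from h import *
import sys
s=telemetry.read_state();M=Ro.from_quat(s["ee_rot"]).as_matrix()
print(round(s["time_s"],2),"pos",(s["tool_pos"]*1000).round(2),"yaw",np.degrees(np.arctan2(M[1,0],M[0,0])).round(2),"tilt",np.degrees(M[:2,2]).round(2),"F",s["contact_force"].round(2),"T",s["ft_torque"].round(3),"g",round(s["grip_width"]*1000,2),"q",s["q"].round(2))
if len(sys.argv)>1:
    w=Cam("wrist");w.crop(220,200,420,400,3,f"pics/{sys.argv[1]}.png")
E
python3 st.py w20
```

```text
18.95 pos [583.56 129.51 270.17] yaw 162.35 tilt [-0.11 -0.06] F [ 0.34 -0.07  3.01] T [-0.046 -0.099  0.022] g 21.43 q [ 0.62  0.53 -1.22  1.6   0.5   1.38  2.17]
```

View pics/w20.png

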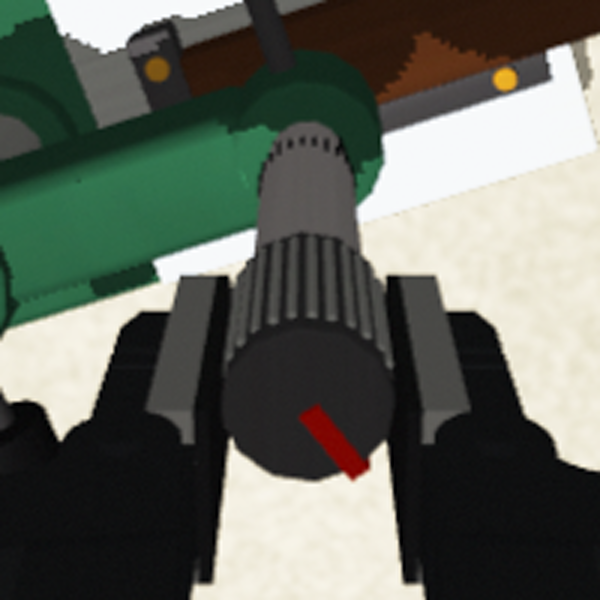

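>>> send_rows(
  series=[
    [[15, 0, 0, 0.1, 0, 0, 4], [15, 0, 0, 0.25, 0, 0, 10], [15, 0, 0, 0.45, 0, 0, 16], [15, 0, 0, 0.6, 0, 0, 22], [15, 0, 0, 0.78, 0, 0, 28], [15, 0, 0, 0.95, 0, 0, 34], [15, 0, 0, 1.1, 0, 0, 40], [15, 0, 0, 1.1, 0, 0, 40]],
  ],
)

```text
time_s: 19.67
tool_pos: [0.5836, 0.1294, 0.2691]
ee_rot: [0.484, 0.875, -0.001, -0.0]
contact_force: [0.3, -0.1, 0.4]
grip_width: 0.0212
```

```bash
python3 st.py w21
```

```text
19.67 pos [583.6  129.36 269.1 ] yaw 122.06 tilt [-0.09 -0.09] F [ 0.3  -0.05  0.38] T [-0.088 -0.174 -0.028] g 21.18 q [ 0.54  0.45 -1.08  1.6   0.41  1.34  1.53]
```

View pics/w21.png

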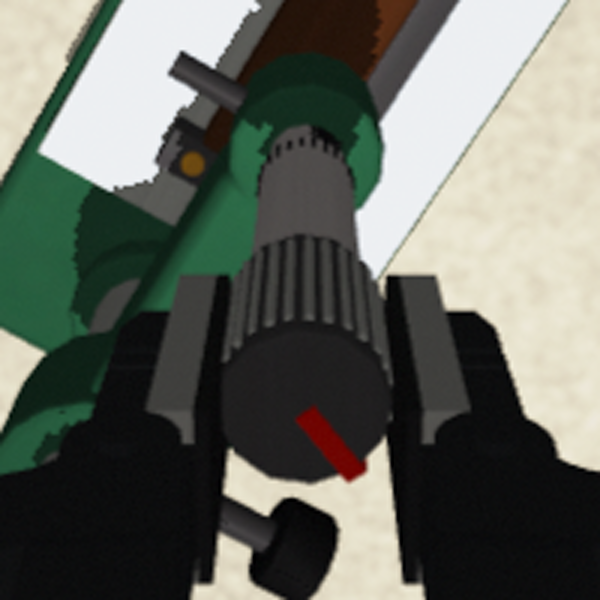

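>>> send_rows(
  series=[
    [[15, 0, 0, 0.1, 0, 0, 4], [15, 0, 0, 0.25, 0, 0, 10], [15, 0, 0, 0.45, 0, 0, 16], [15, 0, 0, 0.6, 0, 0, 22], [15, 0, 0, 0.78, 0, 0, 28], [15, 0, 0, 0.95, 0, 0, 34], [15, 0, 0, 1.1, 0, 0, 40], [15, 0, 0, 1.1, 0, 0, 40]],
  ],
)

```text
time_s: 20.38
tool_pos: [0.5836, 0.1293, 0.268]
ee_rot: [0.753, 0.658, -0.001, 0.0]
contact_force: [0.7, -0.8, 0.6]
grip_width: 0.0213
```

```bash
python3 st.py w22
```

```text
20.38 pos [583.64 129.28 268.01] yaw 82.36 tilt [-0.08 -0.12] F [ 0.75 -0.8   0.62] T [-0.079 -0.244 -0.023] g 21.27 q [ 0.45  0.4  -0.94  1.61  0.33  1.31  0.9 ]
```

View pics/w22.png

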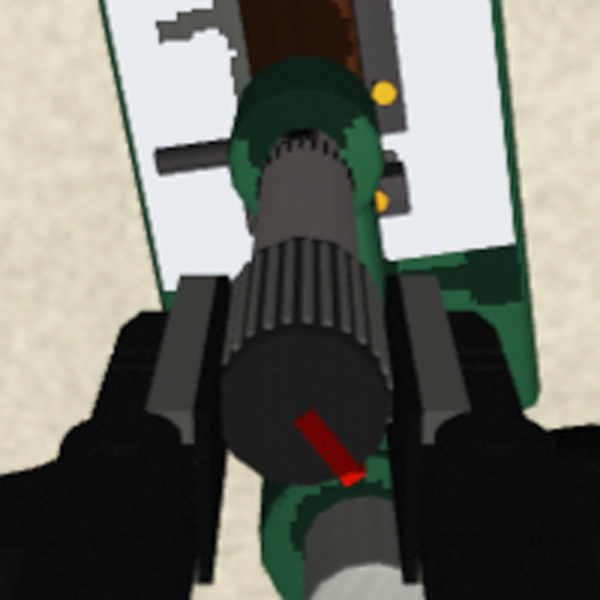

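>>> send_rows(
  series=[
    [[15, 0, 0, 0.1, 0, 0, 4], [15, 0, 0, 0.25, 0, 0, 10], [15, 0, 0, 0.45, 0, 0, 16], [15, 0, 0, 0.6, 0, 0, 22], [15, 0, 0, 0.78, 0, 0, 28], [15, 0, 0, 0.95, 0, 0, 34], [15, 0, 0, 1.1, 0, 0, 40], [15, 0, 0, 1.1, 0, 0, 40]],
  ],
)

```text
time_s: 21.1
tool_pos: [0.5836, 0.1292, 0.2668]
ee_rot: [0.931, 0.364, -0.001, 0.001]
contact_force: [0.8, -0.9, 1.4]
grip_width: 0.0212
```

```bash
python3 st.py w23
python3 - <<'E'
from h import *
a=Cam("side");a.crop(270,220,340,330,5,"pics/d23.png")
E
```

```text
21.1 pos [583.64 129.2  266.83] yaw 42.74 tilt [-0.09 -0.15] F [ 0.8  -0.92  1.41] T [-0.301 -0.232  0.035] g 21.16 q [ 0.36  0.36 -0.81  1.61  0.27  1.29  0.25]
```

View pics/w23.png

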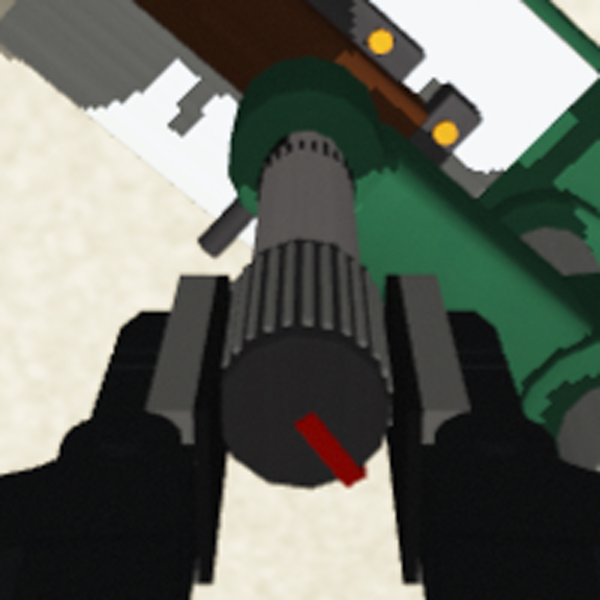

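View pics/d23.png

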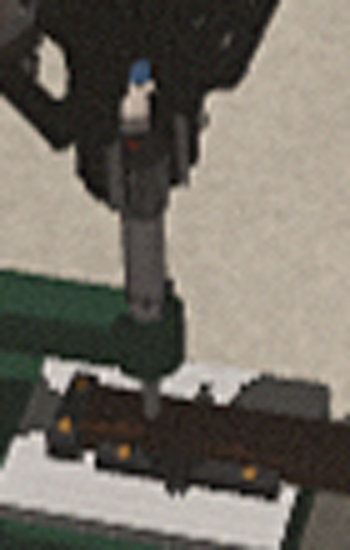

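>>> send_rows(
  series=[
    [[15, 0, 0, 0.15, 0, 0, 5], [15, 0, 0, 0.3, 0, 0, 10], [15, 0, 0, 0.45, 0, 0, 16], [15, 0, 0, 0.55, 0, 0, 20], [15, 0, 0, 0.55, 0, 0, 20]],
  ],
)

```text
time_s: 21.62
tool_pos: [0.5837, 0.1291, 0.2663]
ee_rot: [0.98, 0.201, -0.001, 0.001]
contact_force: [0.2, -1.6, 1.6]
grip_width: 0.0211
```

```bash
python3 st.py w24
python3 - <<'E'
from h import *
w=Cam("wrist");w.crop(280,225,360,330,6,"pics/w24z.png")
a=Cam("scene");a.crop(310,170,380,270,6,"pics/s24.png")
E
```

```text
21.62 pos [583.67 129.14 266.29] yaw 23.22 tilt [-0.09 -0.16] F [ 0.25 -1.62  1.64] T [-0.276 -0.143 -0.02 ] g 21.1 q [ 0.32  0.34 -0.76  1.61  0.25  1.28 -0.07]
```

View pics/w24z.png

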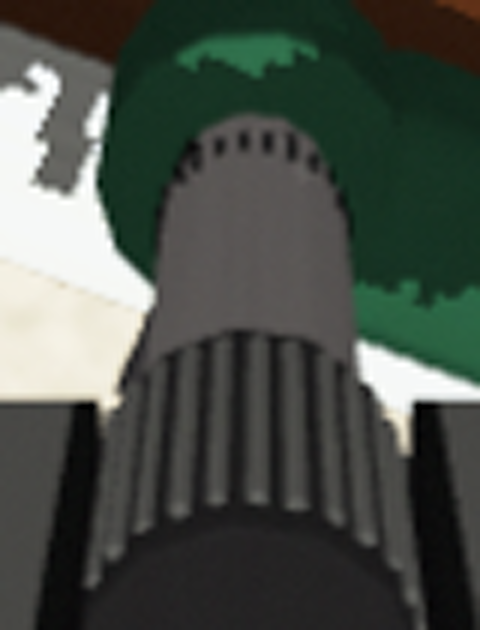

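View pics/s24.png

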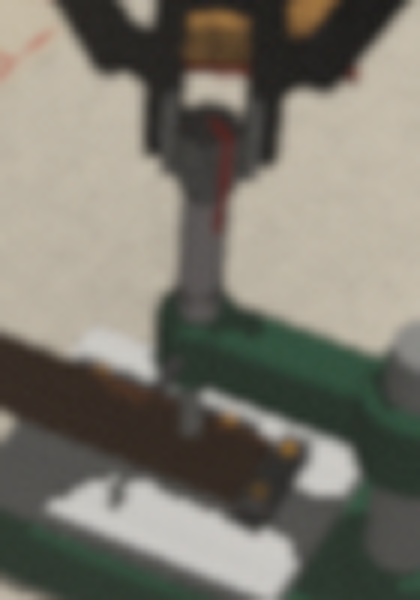

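>>> send_rows(
  series=[
    [[15, 0, 0, 0.15, 0, 0, 5], [15, 0, 0, 0.3, 0, 0, 10], [15, 0, 0, 0.45, 0, 0, 16], [15, 0, 0, 0.55, 0, 0, 20], [15, 0, 0, 0.55, 0, 0, 20]],
  ],
)

```text
time_s: 22.18
tool_pos: [0.5836, 0.1291, 0.2657]
ee_rot: [1.0, 0.03, -0.001, 0.001]
contact_force: [1.2, -1.8, 2.6]
grip_width: 0.021
```

```bash
python3 st.py
python3 - <<'E'
from h import *
a=Cam("scene");a.crop(310,170,380,270,6,"pics/s25.png")
E
```

```text
22.18 pos [583.65 129.14 265.74] yaw 3.42 tilt [-0.1  -0.15] F [ 1.21 -1.77  2.58] T [-0.391 -0.098  0.008] g 20.98 q [ 0.28  0.33 -0.7   1.62  0.22  1.28 -0.4 ]
```

View pics/s25.png

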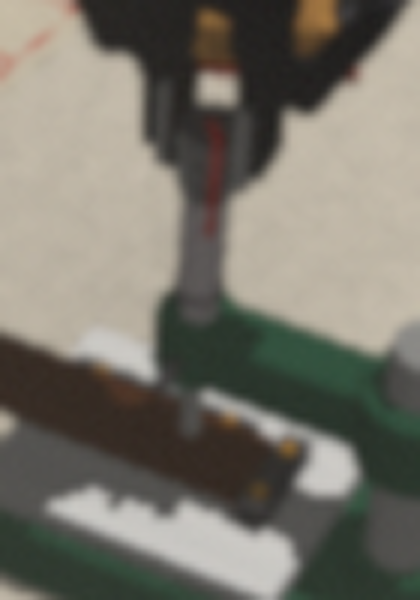

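>>> send_rows(
  series=[
    [[15, 0, 0, 0.1, 0, 0, 5], [15, 0, 0, 0.2, 0, 0, 10], [15, 0, 0, 0.35, 0, 0, 16], [15, 0, 0, 0.45, 0, 0, 20], [15, 0, 0, 0.45, 0, 0, 20]],
  ],
)

```text
time_s: 22.65
tool_pos: [0.5836, 0.1291, 0.2652]
ee_rot: [0.99, -0.142, -0.001, 0.002]
contact_force: [0.2, -1.8, 0.8]
grip_width: 0.0212
```

```bash
python3 st.py
python3 - <<'E'
from h import *
a=Cam("scene");a.crop(310,170,380,270,6,"pics/s26.png")
E
```

```text
22.65 pos [583.57 129.08 265.17] yaw -16.28 tilt [-0.11 -0.17] F [ 0.16 -1.75  0.8 ] T [-0.344 -0.058 -0.079] g 21.22 q [ 0.24  0.32 -0.65  1.62  0.2   1.27 -0.73]
```

View pics/s26.png

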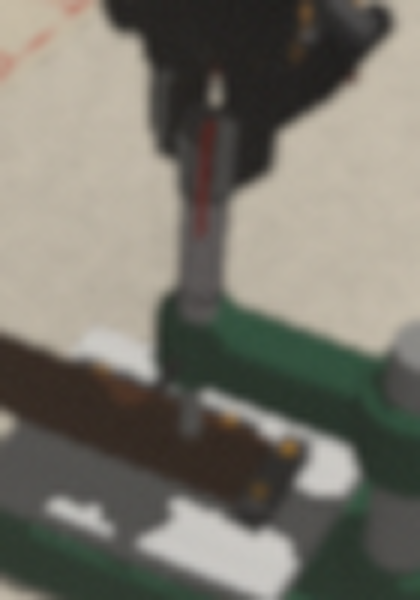

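>>> send_rows(
  series=[
    [[15, 0, 0, 0.1, 0, 0, 5], [15, 0, 0, 0.2, 0, 0, 10], [15, 0, 0, 0.35, 0, 0, 16], [15, 0, 0, 0.45, 0, 0, 20], [15, 0, 0, 0.45, 0, 0, 20]],
  ],
)

```text
time_s: 23.12
tool_pos: [0.5835, 0.1291, 0.2647]
ee_rot: [0.951, -0.309, -0.001, 0.002]
contact_force: [-0.0, -1.8, 1.5]
grip_width: 0.0212
```

```bash
python3 st.py
python3 - <<'E'
from h import *
a=Cam("scene");a.crop(310,170,380,270,6,"pics/s27.png")
E
```

```text
23.12 pos [583.49 129.13 264.68] yaw -35.96 tilt [-0.12 -0.18] F [-0.02 -1.77  1.51] T [-0.338 -0.025 -0.015] g 21.18 q [ 0.19  0.31 -0.59  1.62  0.18  1.27 -1.06]
```

View pics/s27.png

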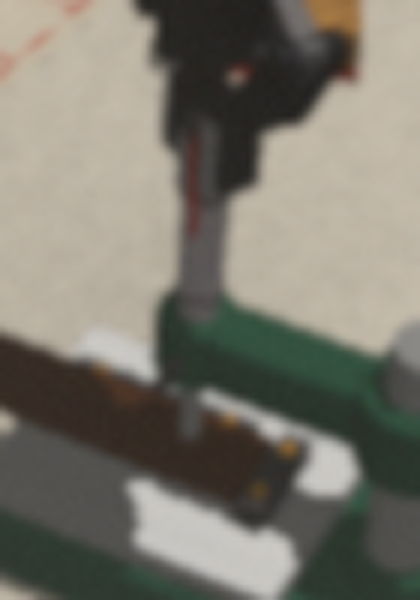

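>>> send_rows(
  series=[
    [[15, 0, 0, 0.1, 0, 0, 5], [15, 0, 0, 0.2, 0, 0, 10], [15, 0, 0, 0.3, 0, 0, 16], [15, 0, 0, 0.4, 0, 0, 20], [15, 0, 0, 0.4, 0, 0, 20]],
  ],
)

```text
time_s: 23.58
tool_pos: [0.5834, 0.1292, 0.2643]
ee_rot: [0.884, -0.467, -0.0, 0.002]
contact_force: [-0.4, -0.8, 1.7]
grip_width: 0.021
```

```bash
python3 st.py
python3 - <<'E'
from h import *
a=Cam("scene");a.crop(310,170,380,270,6,"pics/s28.png")
E
```

```text
23.58 pos [583.42 129.19 264.29] yaw -55.62 tilt [-0.13 -0.18] F [-0.42 -0.83  1.71] T [-0.318  0.068 -0.05 ] g 20.95 q [ 0.16  0.3  -0.54  1.63  0.16  1.26 -1.39]
```

View pics/s28.png

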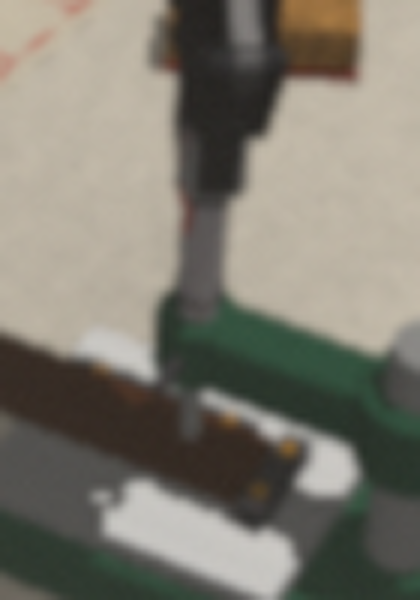

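>>> send_rows(
  series=[
    [[15, 0, 0, 0.1, 0, 0, 5], [15, 0, 0, 0.2, 0, 0, 10], [15, 0, 0, 0.3, 0, 0, 16], [15, 0, 0, 0.3, 0, 0, 20], [15, 0, 0, 0.3, 0, 0, 20]],
  ],
)

```text
time_s: 24.05
tool_pos: [0.5834, 0.1293, 0.2642]
ee_rot: [0.792, -0.611, 0.0, 0.002]
contact_force: [0.1, -2.2, 3.7]
grip_width: 0.0213
```

```bash
python3 st.py w29
python3 - <<'E'
from h import *
a=Cam("scene");a.crop(310,170,380,270,6,"pics/s29.png")
E
```

```text
24.05 pos [583.42 129.32 264.17] yaw -75.28 tilt [-0.12 -0.18] F [ 0.1  -2.2   3.73] T [-0.316  0.123  0.001] g 21.26 q [ 0.12  0.29 -0.5   1.63  0.15  1.26 -1.72]
```

View pics/s29.png

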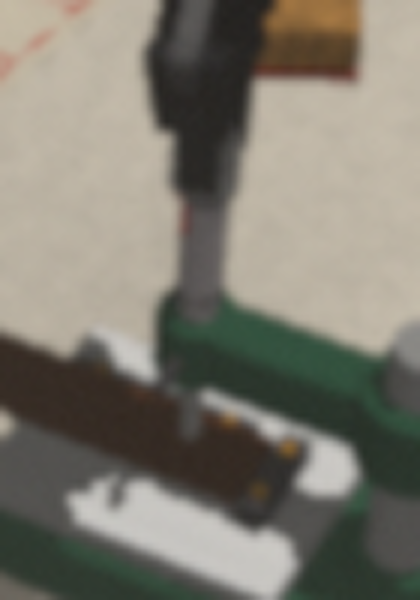

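View pics/w29.png

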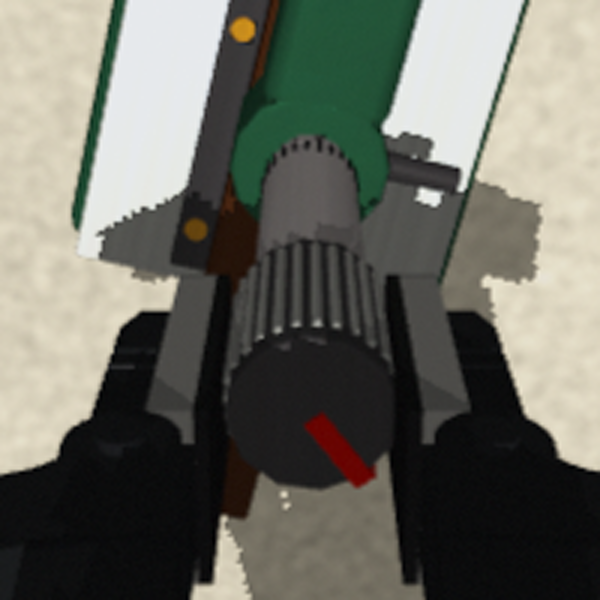

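>>> send_rows(
  series=[
    [[15, 0, 0, -0.1, 0, 0, 5], [15, 0, 0, -0.1, 0, 0, 10], [15, 0, 0, -0.1, 0, 0, 16], [15, 0, 0, -0.1, 0, 0, 20], [15, 0, 0, -0.1, 0, 0, 20]],
  ],
)

```text
time_s: 24.57
tool_pos: [0.5834, 0.1294, 0.2642]
ee_rot: [-0.676, 0.737, -0.0, -0.002]
contact_force: [-1.2, -0.9, 3.0]
grip_width: 0.0213
```

```bash
python3 st.py w30
python3 - <<'E'
from h import *
a=Cam("scene");a.crop(310,170,380,270,6,"pics/s30.png")
E
```

```text
24.57 pos [583.38 129.43 264.22] yaw -94.97 tilt [-0.13 -0.18] F [-1.21 -0.93  2.95] T [-0.263  0.219  0.041] g 21.27 q [ 0.08  0.29 -0.45  1.63  0.13  1.26 -2.05]
```

View pics/s30.png

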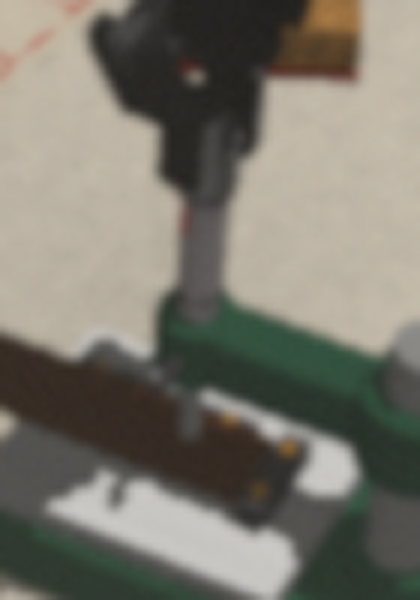

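View pics/w30.png

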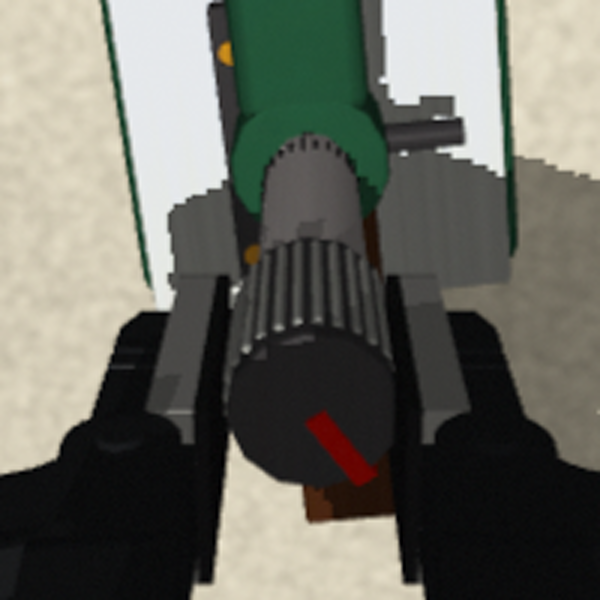

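>>> send_rows(
  series=[
    [[15, 0, 0, -0.2, 0, 0, 5], [15, 0, 0, -0.2, 0, 0, 10], [15, 0, 0, -0.2, 0, 0, 16], [15, 0, 0, -0.2, 0, 0, 22], [15, 0, 0, -0.2, 0, 0, 25], [15, 0, 0, -0.2, 0, 0, 25]],
  ],
)

```text
time_s: 25.17
tool_pos: [0.5833, 0.1296, 0.2642]
ee_rot: [-0.503, 0.864, -0.001, -0.002]
contact_force: [0.1, -1.7, 1.2]
grip_width: 0.021
```

```bash
python3 st.py w31
python3 - <<'E'
from h import *
a=Cam("scene");a.crop(310,170,380,270,6,"pics/s31.png")
E
```

```text
25.17 pos [583.29 129.56 264.22] yaw -119.63 tilt [-0.14 -0.17] F [ 0.1  -1.69  1.2 ] T [-0.186  0.135 -0.012] g 21.05 q [ 0.03  0.28 -0.39  1.63  0.11  1.25 -2.47]
```

View pics/s31.png

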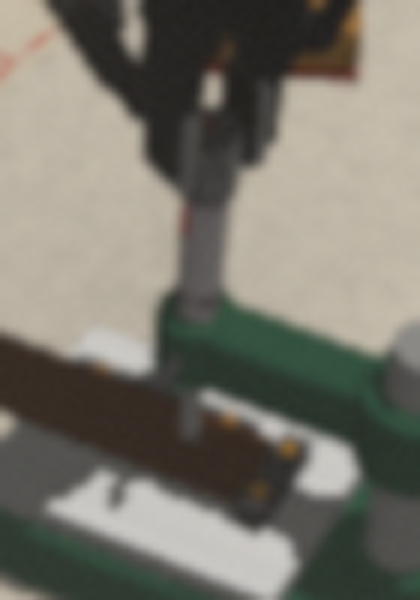

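View pics/w31.png

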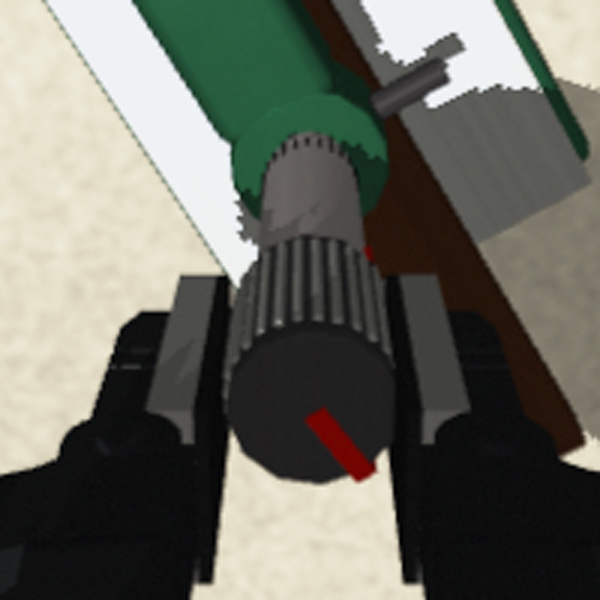

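>>> send_rows(
  series=[
    [[26, 0, 0, 0, 0, 0, 0], [36, 0, 0, 0, 0, 0, 0], [40, 0, 0, 0, 0, 0, 0], [40, 0, 0, 0, 0, 0, -6], [40, 0, 0, 0, 0, 0, -13], [40, 0, 0, 0, 0, 0, -20], [40, 0, 0, 0, 0, 0, -27], [40, 0, 0, 0, 0, 0, -34], [40, 0, 0, 0, 0, 0, -41], [40, 0, 0, 0, 0, 0, -48], [40, 0, 0, 0, 0, 0, -55], [40, 0, 0, 0, 0, 0, -60], [40, 0, 0, 0, 0, 0, -60]],
  ],
)

```text
time_s: 26.35
tool_pos: [0.5833, 0.1295, 0.2641]
ee_rot: [0.87, -0.494, -0.0, 0.002]
contact_force: [1.3, 0.0, -0.5]
grip_width: 0.0402
```

```bash
python3 st.py w32
python3 - <<'E'
from h import *
a=Cam("scene");a.crop(310,170,380,270,6,"pics/s32.png")
E
```

```text
26.35 pos [583.29 129.47 264.1 ] yaw -59.16 tilt [-0.16 -0.16] F [ 1.31  0.02 -0.52] T [0.009 0.069 0.007] g 40.18 q [ 0.15  0.3  -0.54  1.63  0.16  1.26 -1.45]
```

View pics/s32.png

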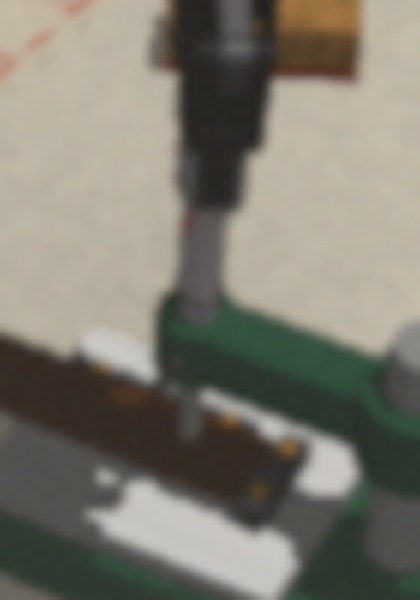

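View pics/w32.png

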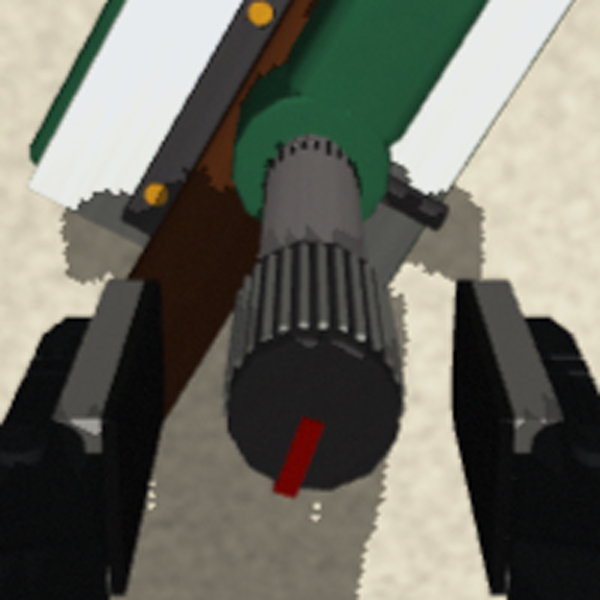

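>>> send_rows(
  series=[
    [[30, 0, 0, 0, 0, 0, 0], [24, 0, 0, 0, 0, 0, 0], [15, 0, 0, 0, 0, 0, 0], [15, 0, 0, 0, 0, 0, 0], [15, 0, 0, 0, 0, 0, 0]],
  ],
  newtons=20,
)

```text
time_s: 26.87
tool_pos: [0.5834, 0.1294, 0.2643]
ee_rot: [0.868, -0.497, -0.0, 0.002]
contact_force: [0.5, -0.2, 1.1]
grip_width: 0.0212
```

>>> send_rows(
  series=[
    [[15, 0, 0, -0.1, 0, 0, 5], [15, 0, 0, -0.1, 0, 0, 10], [15, 0, 0, -0.1, 0, 0, 16], [15, 0, 0, -0.1, 0, 0, 20], [15, 0, 0, -0.1, 0, 0, 20]],
  ],
)

```text
time_s: 27.28
tool_pos: [0.5834, 0.1293, 0.2642]
ee_rot: [0.767, -0.642, 0.0, 0.002]
contact_force: [0.3, -0.2, -0.6]
grip_width: 0.0215
```

```bash
python3 st.py w33
python3 - <<'E'
from h import *
a=Cam("scene");a.crop(310,170,380,270,6,"pics/s33.png")
E
```

```text
27.28 pos [583.36 129.35 264.23] yaw -79.83 tilt [-0.14 -0.19] F [ 0.26 -0.18 -0.64] T [-0.069 -0.095 -0.022] g 21.46 q [ 0.11  0.29 -0.48  1.63  0.14  1.26 -1.8 ]
```

View pics/s33.png

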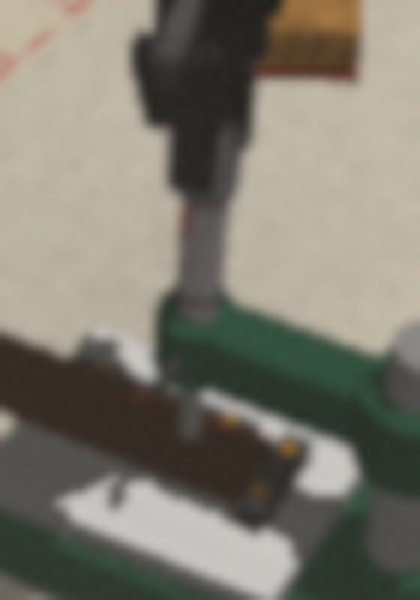

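View pics/w33.png

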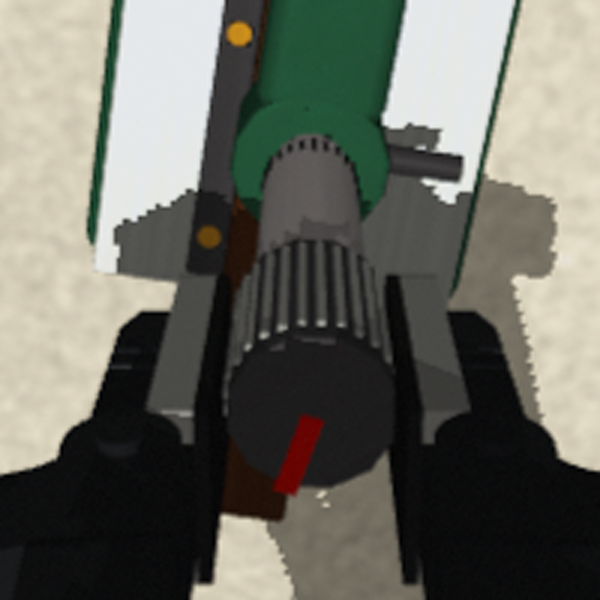

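>>> send_rows(
  series=[
    [[15, 0, 0, 0, 0, 0, 5], [15, 0, 0, 0, 0, 0, 10], [15, 0, 0, 0, 0, 0, 16], [15, 0, 0, 0, 0, 0, 22], [15, 0, 0, 0, 0, 0, 25], [15, 0, 0, 0, 0, 0, 25]],
  ],
)

```text
time_s: 27.88
tool_pos: [0.5833, 0.1294, 0.2642]
ee_rot: [-0.612, 0.791, -0.001, -0.002]
contact_force: [0.3, -0.5, -0.4]
grip_width: 0.0211
```

```bash
python3 st.py w34
python3 - <<'E'
from h import *
a=Cam("scene");a.crop(310,170,380,270,6,"pics/s34.png")
E
```

```text
27.88 pos [583.35 129.42 264.22] yaw -104.5 tilt [-0.14 -0.19] F [ 0.32 -0.47 -0.39] T [-0.027 -0.185  0.034] g 21.12 q [ 0.06  0.29 -0.43  1.63  0.13  1.26 -2.21]
```

View pics/w34.png

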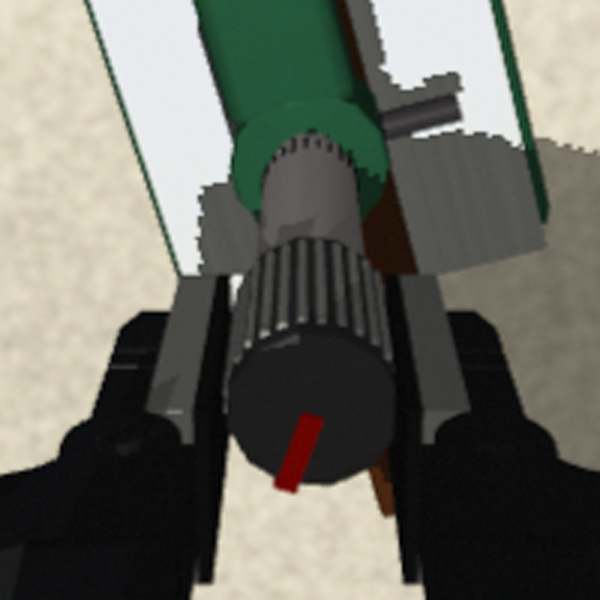

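View pics/s34.png

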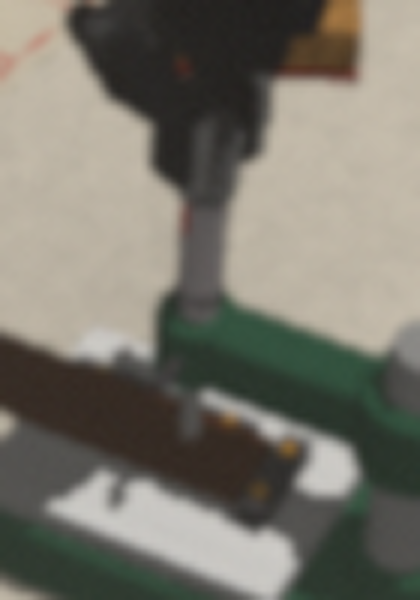

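Run:
```python
from h import *
a=Cam("scene");w=Cam("wrist");C=-a.R.T@a.t;th=np.array([.583,.1293])
az=np.degrees(np.arctan2(*(C[:2]-th)[::-1]));print("cam az",az)
for m in(185,186,187):print(m,"thimble mark az",az+np.degrees(np.arcsin((m-202.5)/22)))
z=.2164-.0063
p=w.onz(220+313/3,200+413/3,z);q=w.onz(220+287/3,200+490/3,z);print(p,q,"ratchet az",np.degrees(np.arctan2(q[1]-p[1],q[0]-p[0])))
im=a.im[195:216,335:352].astype(int);r=im[:,:,2]-im[:,:,1];print(r)
```

```text
cam az -65.09982962396128
185 thimble mark az -117.79803933181438
186 thimble mark az -113.69020751469043
187 thimble mark az -109.89266332632806
[0.58027222 0.12928017 0.2101    ] [0.57013016 0.1352955  0.2101    ] ratchet az 149.32750556283372
[[ 5  1 -1  1  3  2  2  1  2  3  2  2  1  2  2  2  4]
 [ 3  2  3  2  2  2  0  2  2  2  1  2  2  2  2  3  5]
 [ 5  2  2  3  2  0  1  0  2  1  1  1  1  2  2  5  6]
 [ 5  4  3  1  1  2  2  1  1  2  2  3  3  2  4  6  8]
 [ 7  4  3  2  2  3  2  2  2  1  1  1  3  3  3  7  8]
 [ 8  7  6  4  2  1  2  2  2  2  1  3  1  2  4  8  8]
 [ 9  7  7  6  5  2  1  2  1  2  2  2  2  3  5  7  8]
 [ 9  8  8  8  6  5  3  3  0  1  1  3  2  4  6  8  8]
 [ 8  9  8  8  9  9  8  5  2  1  2  1  3  5  7  8  8]
 [ 8  8  8 10 12 17 17  7  3  4  3  2  5  6  7  8  9]
 [ 8  8  8  9 14 23 21  8  3  3  3  4  5  7  8  8  9]
 [ 8  8  8  9 14 23 21  8  4  4  4  4  5  7  8  8  9]
 [ 8  8  8  9 13 23 21  8  5  4  3  4  6  7  8  9  8]
 [ 8  9  9  9 13 19 18  7  5  4  5  6  6  8  9  8  9]
 [ 8  9  8  9 10 12  9  5  3  4  4  5  7  8  9  9  9]
 [ 9  9  8  8  7  5  5  4  4  4  4  4  7  8  8  9  8]
 [ 8  8  7  8  7  4  4  3  4  5  4  4  5  9  8  8  8]
 [ 9  8  9  8  7  5  4  5  4  5  4  6  7  8  8  8  8]
 [ 7  9  7  8  7  5  4  5  3  4  4  5  6  8  8  8  9]
 [ 8  8  8  8  6  5  4  3  4  5  5  5  7  8  8  8  9]
 [ 9  9  8  8  6  5  4  4  4  4  5  5  7  8  8  8  8]]
```

>>> send_rows(
  series=[
    [[23, 0, 0, 0, 0, 0, 0.5], [28, 0, 0, 0, 0, 0, 1], [34, 0, 0, 0, 0, 0, 1], [40, 0, 0, 0, 0, 0, 1], [40, 0, 0, 0, 0, 0, 1]],
  ],
)

```text
time_s: 28.5
tool_pos: [0.5833, 0.1294, 0.2642]
ee_rot: [-0.607, 0.795, -0.0, -0.002]
contact_force: [0.2, -0.3, -0.8]
grip_width: 0.0396
```

>>> send_rows(
  series=[
    [[40, 0, 0, -3, 0, 0, 0], [40, 0, 0, -12, 0, 0, 0], [40, 0, 0, -30, 0, 0, 0], [40, 0, 0, -60, 0, 0, 0], [40, 0, 40, -85, 0, 0, 0], [40, 0, 80, -90, 0, 0, 0], [40, 0, 100, -90, 0, 0, 0], [40, 0, 100, -90, 0, 0, 0]],
  ],
)

```text
time_s: 29.17
tool_pos: [0.4835, 0.159, 0.3571]
ee_rot: [-0.608, 0.794, -0.001, -0.001]
contact_force: [1.1, 0.6, 1.0]
grip_width: 0.0402
```

```bash
python3 st.py
python3 - <<'E'
from h import *
a=Cam("scene");b=Cam("side");w=Cam("wrist");a.crop(290,170,400,290,5,"pics/s35.png");b.crop(230,220,370,350,5,"pics/d35.png");cv2.imwrite("pics/w35.png",w.im);cv2.imwrite("pics/full35.png",a.im)
E
```

```text
29.17 pos [483.52 159.03 357.1 ] yaw -105.04 tilt [ 0.02 -0.15] F [1.13 0.56 1.03] T [-0.006 -0.082  0.018] g 40.18 q [ 0.05  0.05 -0.47  1.7   0.03  1.4  -2.26]
```

View pics/s35.png

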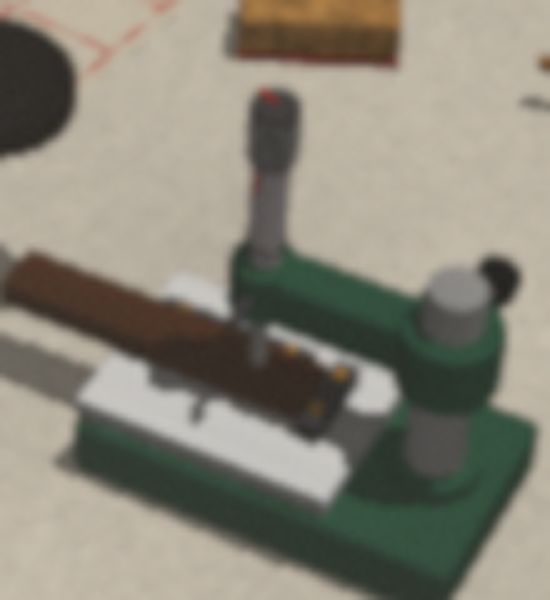

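View pics/d35.png

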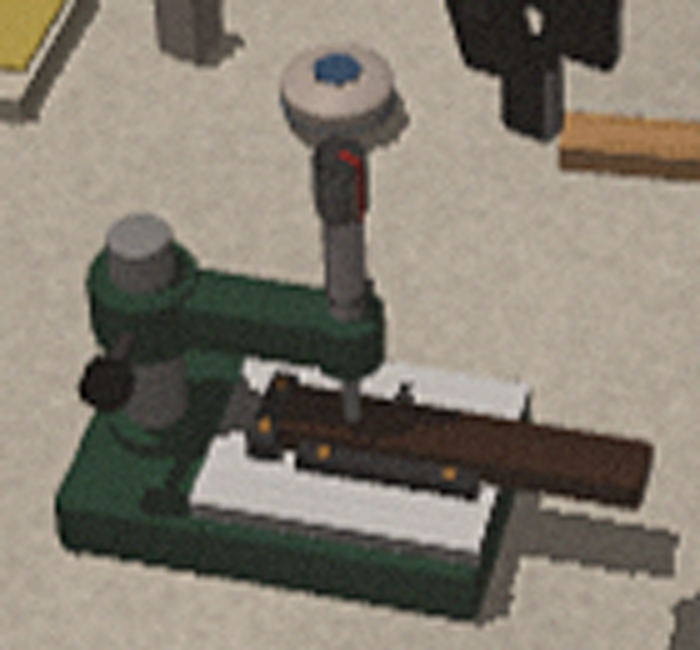

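View pics/w35.png

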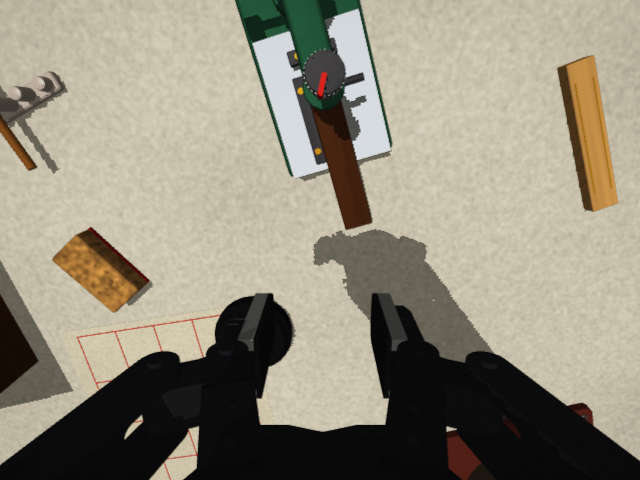

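Run:
```python
from h import *
a=Cam("scene");w=Cam("wrist")
im=a.im[202:212,336:352].astype(int);r=im[:,:,2]-im[:,:,1];print(r);print(im.sum(2)//3)
p=w.im.astype(int);m=((p[:,:,2]>150)&(p[:,:,1]<60)&(p[:,:,0]<60));m[130:]=0;ys,xs=np.nonzero(m);print(xs.min(),xs.max(),ys.min(),ys.max())
P=np.array([w.onz(x,y,.210)[:2] for x,y in zip(xs,ys)]);d=P-P.mean(0);u=np.linalg.svd(d)[2][0];print(P.mean(0),"axis",np.degrees(np.arctan2(u[1],u[0])))
```

```text
[[ 9  9  7  6  3  2  2  2  2  2  1  3  5  6  8  8]
 [ 9  9  8  7  7  7  5  3  3  2  3  3  5  7  8  8]
 [ 9  9  8  8 12 16 11  5  4  3  4  4  6  7  8  9]
 [ 7  8  8  9 15 22 14  6  4  5  4  5  7  8  7  8]
 [ 8  8  8  8 17 23 14  5  5  4  5  6  7  9  8  8]
 [ 9  9  8 11 19 22 10  6  4  4  4  6  7  9  8  8]
 [ 8  8  8 11 17 17  8  3  4  4  6  8  8  9  8  9]
 [ 8  8  8  8 10 10  6  5  5  4  5  7  8  9  8  7]
 [ 8  7  8  6  6  5  3  5  5  4  6  7  7  7  9  8]
 [ 8  8  7  6  5  5  4  4  4  4  5  7  8  8  8  8]]
[[173 173 166 139  97  68  64  66  65  63  65  74 103 140 166 175]
 [173 172 169 150 110  75  64  64  63  63  67  85 123 156 172 177]
 [172 174 171 156 119  81  70  70  69  70  77 100 137 165 174 176]
 [172 173 172 155 119  83  77  79  80  80  89 112 146 168 174 176]
 [171 171 169 151 113  80  80  85  86  86  95 119 149 169 174 175]
 [169 170 165 145 108  80  82  86  87  91  99 121 152 172 176 176]
 [169 168 163 143 106  83  84  86  88  91 101 127 156 175 179 177]
 [167 166 162 140 105  85  85  87  89  93 103 129 159 175 177 176]
 [167 167 161 138 104  87  86  87  90  94 103 130 160 173 176 174]
 [168 167 161 138 104  88  86  89  91  93 103 131 160 172 174 173]]
316 325 74 97
[0.57777234 0.13157774] axis 152.40608663718237
```

Run:
```python
from h import *
def ana(im,name):
    im=im.astype(float)
    rows=slice(205,209); c=im[rows].mean(0); g=c.mean(1); r=c[:,2]-c[:,1]
    g2=im[222:226].mean(0).mean(1)
    def edges(g):
        x=np.arange(330,360)
        L=[i for i in x[:14] if g[i]>120>=g[i+1]][-1];L=L+(g[L]-120)/(g[L]-g[L+1])
        R=[i for i in x[10:] if g[i]<=120<g[i+1]][0];R=R+(120-g[R])/(g[R+1]-g[R]);return round(L,2),round(R,2)
    k=np.arange(338,345);bl=5 if 1 else 0
    wgt=np.clip(r[338:345]-8,0,None);print(name,"edges",edges(g),edges(g2),"mark",round((k*wgt).sum()/wgt.sum(),2),wgt.round(0))
for n in range(28,35):
    p=f"pics/s{n}.png"
    im=cv2.imread(p);small=cv2.resize(im,(70,100),interpolation=cv2.INTER_AREA);full=np.zeros((480,640,3),np.uint8);full[170:270,310:380]=small;ana(full,n)
f=cv2.imread("pics/full35.png");ana(f,"full35")
sm=cv2.resize(cv2.resize(f[170:270,310:380],None,fx=6,fy=6,interpolation=cv2.INTER_CUBIC),(70,100),interpolation=cv2.INTER_AREA);g=np.zeros((480,640,3),np.uint8);g[170:270,310:380]=sm;ana(g,"35 same proc")
```

```text
28 edges (np.float64(339.78), np.float64(346.97)) (np.float64(335.21), np.float64(357.8)) mark 340.62 [ 0.  2.  9. 13.  4.  0.  0.]
29 edges (np.float64(339.61), np.float64(347.1)) (np.float64(335.2), np.float64(357.78)) mark 340.12 [ 1.  6. 14. 12.  0.  0.  0.]
30 edges (np.float64(339.65), np.float64(347.04)) (np.float64(335.21), np.float64(357.75)) mark 340.06 [ 1.  6. 14. 11.  0.  0.  0.]
31 edges (np.float64(339.65), np.float64(347.08)) (np.float64(335.22), np.float64(357.75)) mark 340.11 [ 2.  6. 14. 12.  0.  0.  0.]
32 edges (np.float64(339.81), np.float64(347.33)) (np.float64(335.21), np.float64(357.81)) mark 340.57 [ 0.  2.  7. 10.  3.  0.  0.]
33 edges (np.float64(339.66), np.float64(347.04)) (np.float64(335.21), np.float64(357.83)) mark 340.13 [ 1.  5. 12. 11.  0.  0.  0.]
34 edges (np.float64(339.66), np.float64(347.02)) (np.float64(335.22), np.float64(357.75)) mark 340.2 [ 1.  6. 13. 12.  1.  0.  0.]
full35 edges (np.float64(339.79), np.float64(346.99)) (np.float64(335.2), np.float64(357.84)) mark 340.65 [ 0.  2.  8. 13.  4.  0.  0.]
35 same proc edges (np.float64(339.78), np.float64(346.99)) (np.float64(335.19), np.float64(357.86)) mark 340.65 [ 0.  2.  9. 12.  4.  0.  0.]
```

Run:
```python
from h import *
w=Cam("wrist");s=telemetry.read_state();R0=Ro.from_quat(s["ee_rot"]).as_matrix()
Rct=w.R@R0; ct=R0.T@(-w.R.T@w.t-s["tool_pos"])
def az(fn,pos,yaw,u0=220,v0=200,k=3,z=.2101):
    im=cv2.imread(fn).astype(int)
    m=((im[:,:,2]>70)&(im[:,:,2]>3*im[:,:,1])&(im[:,:,2]>3*im[:,:,0])); n,l,st,ce=cv2.connectedComponentsWithStats(m.astype(np.uint8))
    k2=1+st[1:,4].argmax();ys,xs=np.nonzero(l==k2)
    c,d=np.cos(np.radians(yaw)),np.sin(np.radians(yaw));M=np.array([[c,d,0],[d,-c,0],[0,0,-1]])
    R=Rct@M.T;C=np.array(pos)/1000+M@ct
    v=np.c_[(u0+(xs+.5)/k-.5-w.cx)/w.f,(v0+(ys+.5)/k-.5-w.cy)/w.f,np.ones(len(xs))]@R
    P=C[:2]+v[:,:2]*((z-C[2])/v[:,2])[:,None];D=P-P.mean(0);u=np.linalg.svd(D,full_matrices=False)[2][0]
    if u@(P.mean(0)-np.array([.5825,.1293]))<0:u=-u
    print(fn,len(xs),P.mean(0).round(4),"az",np.degrees(np.arctan2(u[1],u[0])).round(1))
az("pics/w20.png",[583.56,129.51,270.17],162.35,z=.2164)
az("pics/w24.png",[583.67,129.14,266.29],23.22,z=.2125)
az("pics/w29.png",[583.42,129.32,264.17],-75.28)
az("pics/w31.png",[583.29,129.56,264.22],-119.63)
az("pics/w32.png",[583.29,129.47,264.10],-59.16)
az("pics/w33.png",[583.36,129.35,264.23],-79.83)
az("pics/w34.png",[583.35,129.42,264.22],-104.5)
im=cv2.imread("pics/w35.png");cv2.imwrite("pics/w35c.png",im[0:200,220:420].repeat(3,0).repeat(3,1))
az("pics/w35c.png",[483.52,159.03,357.10],-105.04,220,0,3)
```

```text
pics/w20.png 1955 [0.5826 0.1368] az 108.8
pics/w24.png 1942 [0.5892 0.1229] az -30.1
pics/w29.png 1868 [0.5765 0.1235] az -128.8
pics/w31.png 1910 [0.575  0.1298] az -173.1
pics/w32.png 1818 [0.5748 0.1259] az -168.4
pics/w33.png 1814 [0.5744 0.1291] az 171.1
pics/w34.png 1772 [0.5755 0.1327] az 146.6
pics/w35c.png 1224 [0.5745 0.135 ] az 152.2
```

>>> send_rows(
  series=[
    [[40, 0, 0, 0, 0, 0, 0], [40, 0, 0, 0, 0, 0, 0], [40, 0, 0, 0, 0, 0, 0], [40, 0, 0, 0, 0, 0, 0], [40, 0, 0, 0, 0, 0, 0], [40, 0, 0, 0, 0, 0, 0], [40, 0, 0, 0, 0, 0, 0], [40, 0, 0, 0, 0, 0, 0], [40, 0, 0, 0, 0, 0, 0], [40, 0, 0, 0, 0, 0, 0], [40, 0, 0, 0, 0, 0, 0], [40, 0, 0, 0, 0, 0, 0]],
  ],
)

```text
time_s: 30.47
tool_pos: [0.4878, 0.1556, 0.3542]
ee_rot: [-0.606, 0.795, -0.0, -0.002]
contact_force: [-0.8, -0.3, -0.0]
grip_width: 0.0401
```

```bash
python3 st.py
python3 - <<'E'
from h import *
w=Cam("wrist");cv2.imwrite("pics/w36.png",w.im[:250,220:420].repeat(3,0).repeat(3,1)[:750])
p=w.im.astype(int);m=((p[:,:,2]>150)&(p[:,:,1]<60)&(p[:,:,0]<60));m[130:]=0;ys,xs=np.nonzero(m)
P=np.array([w.onz(x,y,.210)[:2] for x,y in zip(xs,ys)]);d=P-P.mean(0);u=np.linalg.svd(d)[2][0];print("ratchet",np.degrees(np.arctan2(u[1],u[0])))
im=w.im.astype(float);q=im[:,:,0]/(im[:,:,2]+1)
m=((q<.6)&(im.max(2)<130)&(im[:,:,2]<115)).astype(np.uint8);m[:150]=0;m[235:]=0;m[:,:318]=0;m[:,385:]=0
n,l,st,ce=cv2.connectedComponentsWithStats(m);k=1+st[1:,4].argmax();ys,xs=np.nonzero(l==k)
P=np.array([w.onz(x,y,.0605)[:2] for x,y in zip(xs,ys)],np.float32);r=cv2.minAreaRect(P*1000);print(r,cv2.boxPoints(r).round(1).tolist())
a=Cam("scene");f0=cv2.imread("pics/full35.png");print("scene diff",np.abs(a.im.astype(int)-f0).mean())
E
```

```text
30.47 pos [487.8  155.6  354.21] yaw -105.37 tilt [-0.18 -0.17] F [-0.77 -0.28 -0.03] T [ 0.002  0.031 -0.008] g 40.06 q [ 0.05  0.06 -0.47  1.69  0.03  1.4  -2.26]
ratchet 152.23737256351606
((493.8533020019531, 127.52059173583984), (81.65824127197266, 27.495019912719727), 1.208177924156189) [[452.70001220703125, 140.39999389648438], [453.29998779296875, 112.9000015258789], [535.0, 114.5999984741211], [534.4000244140625, 142.10000610351562]]
scene diff 1.124109157986111
```

Run:
```python
import cv2
a=cv2.imread("pics/scene0.png");b=cv2.imread("pics/full35.png")
cv2.imwrite("pics/cmp.png",cv2.resize(cv2.hconcat([a,b]),(800,300)))
```

```text
(no output)
```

View pics/cmp.png

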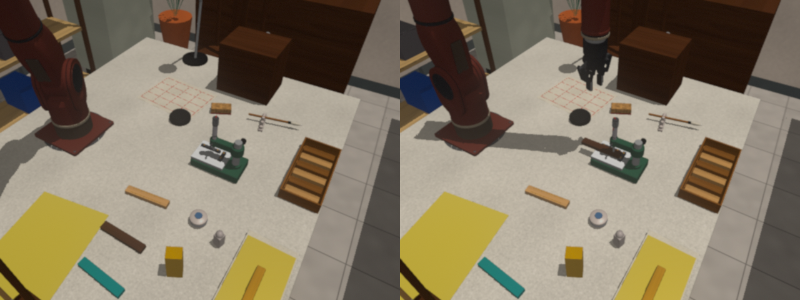

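```bash
python3 -c "
from plant import env;print(env.close_job())"
```

```text
the job is handed in; nothing more can be done
None
```

The rosewood bar was slid home under the spindle and let go. I then turned the ratchet clockwise until it slipped, backed the hand away and handed the job in at about 30 s of the 72 s allowed. I could not measure the clamp force left after letting go, so the "more than 3 N" condition is not confirmed.

**Bar position:** The bar was pushed against the end stop at about 3.5 N and against the fence at about 6 N. The last wrist view puts its near end at x = 0.453 m, as expected for home. Its long side is at the fence line, and its direction is within about 0.005 rad of the stand's.

**Spindle:** It came to bear after about 230° of turning. The highest upward force I read on the hand while turning was 3.7 N. One regrip was needed because the last joint was nearing its limit.

**Ratchet slip:** Angles from the red marks give about 1.6 rad (roughly 93°), uncertain by about 0.15 rad. The required range is 1.0 to 2.2 rad.

**Check that disagreed:** Each time I let go, the ratchet unwound a little. The ratchet mark showed about 5°, while the coarser scene view of the thimble mark suggested about 10°. It then stayed still, at 152.2° in two views about 1.3 s apart. I take this as elastic spring-back held by thread friction.

**Other things on the desk:** By eye, comparing the first and last scene pictures, nothing else had moved. The robot was clear of everything at the end.

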